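# Take in the new orders at the meal counter

### The job

Take in the new orders: slide every order card lying on the counter, flat and straight, under a clip of the order rail, one card to a clip, letting the card's front edge lift the clip, until it is fully home against the stop. Lift the meal box out of the basket and stand it on the middle of the warmer's round plate, let go of it, and only then turn the inner knob clockwise until its pointer line faces the long white tick on the black panel (keep warm), without turning the outer ring around it. Leave the jar in the basket and do not knock the shaker or the bowl about.

Things in the scene. Friction and masses are not known exactly. Their poses are not given: they have to be found in the camera images.
- card1_grip (a point): Order card (3 or 4 identical; absent: None): stiff white plate 120 x 60 x 5 mm, flat, 60 g, with an upright fin to grip: 40 mm long (x), 12 thick (y), its top 41 mm above the underside. Point: fin centre, 23 mm above the underside. x points along the card to its leading edge, 95 mm ahead of the point (rear edge 25 mm behind); z up. Pinch the fin across y.
- card2_grip (a point): Order card (3 or 4 identical; absent: None): stiff white plate 120 x 60 x 5 mm, flat, 60 g, with an upright fin to grip: 40 mm long (x), 12 thick (y), its top 41 mm above the underside. Point: fin centre, 23 mm above the underside. x points along the card to its leading edge, 95 mm ahead of the point (rear edge 25 mm behind); z up. Pinch the fin across y.
- card3_grip (a point): Order card (3 or 4 identical; absent: None): stiff white plate 120 x 60 x 5 mm, flat, 60 g, with an upright fin to grip: 40 mm long (x), 12 thick (y), its top 41 mm above the underside. Point: fin centre, 23 mm above the underside. x points along the card to its leading edge, 95 mm ahead of the point (rear edge 25 mm behind); z up. Pinch the fin across y.
- card4_grip (a point): Order card (3 or 4 identical; absent: None): stiff white plate 120 x 60 x 5 mm, flat, 60 g, with an upright fin to grip: 40 mm long (x), 12 thick (y), its top 41 mm above the underside. Point: fin centre, 23 mm above the underside. x points along the card to its leading edge, 95 mm ahead of the point (rear edge 25 mm behind); z up. Pinch the fin across y.
- stop1 (a point): Order rail, clip 1 (1 right to 4 left, seen from the robot; 85 mm apart): point at mid-clip on the top of the fixed 8 mm base plate, at the near face of the black stop (7 mm high). x: the way a card slides in; z up. Base plate reaches 105 mm before the stop. Fully home, a card's edge touches the stop: its fin centre is 95 mm before and 23 mm above this point.
- clip1 (a joint): Lift angle of sprung steel clip 1 (50 mm wide): 0 shut, about 0.06 rad with a card under it. It presses with about 3 N along a line 34 mm before the stop, 1 mm over the base plate when shut; from there its lip slopes up 30 degrees to a mouth 60 mm before the stop, 15 mm high. Pushing a card under takes 5 to 15 N. Rises at most 30 mm above the base plate.
- stop2 (a point): Order rail, clip 2 (1 right to 4 left, seen from the robot; 85 mm apart): point at mid-clip on the top of the fixed 8 mm base plate, at the near face of the black stop (7 mm high). x: the way a card slides in; z up. Base plate reaches 105 mm before the stop. Fully home, a card's edge touches the stop: its fin centre is 95 mm before and 23 mm above this point.
- clip2 (a joint): Lift angle of sprung steel clip 2 (50 mm wide): 0 shut, about 0.06 rad with a card under it. It presses with about 3 N along a line 34 mm before the stop, 1 mm over the base plate when shut; from there its lip slopes up 30 degrees to a mouth 60 mm before the stop, 15 mm high. Pushing a card under takes 5 to 15 N. Rises at most 30 mm above the base plate.
- stop3 (a point): Order rail, clip 3 (1 right to 4 left, seen from the robot; 85 mm apart): point at mid-clip on the top of the fixed 8 mm base plate, at the near face of the black stop (7 mm high). x: the way a card slides in; z up. Base plate reaches 105 mm before the stop. Fully home, a card's edge touches the stop: its fin centre is 95 mm before and 23 mm above this point.
- clip3 (a joint): Lift angle of sprung steel clip 3 (50 mm wide): 0 shut, about 0.06 rad with a card under it. It presses with about 3 N along a line 34 mm before the stop, 1 mm over the base plate when shut; from there its lip slopes up 30 degrees to a mouth 60 mm before the stop, 15 mm high. Pushing a card under takes 5 to 15 N. Rises at most 30 mm above the base plate.
- stop4 (a point): Order rail, clip 4 (1 right to 4 left, seen from the robot; 85 mm apart): point at mid-clip on the top of the fixed 8 mm base plate, at the near face of the black stop (7 mm high). x: the way a card slides in; z up. Base plate reaches 105 mm before the stop. Fully home, a card's edge touches the stop: its fin centre is 95 mm before and 23 mm above this point.
- clip4 (a joint): Lift angle of sprung steel clip 4 (50 mm wide): 0 shut, about 0.06 rad with a card under it. It presses with about 3 N along a line 34 mm before the stop, 1 mm over the base plate when shut; from there its lip slopes up 30 degrees to a mouth 60 mm before the stop, 15 mm high. Pushing a card under takes 5 to 15 N. Rises at most 30 mm above the base plate.
- plate (a point): Centre of the top face of the warmer's round black plate, 136 mm across and 4 mm high on the 50 mm high steel warmer (300 x 190 mm, fixed). x axis: the warmer's length, away from its controls; z up.
- meal_grip (a point): Meal box: clear box with black lid, 90 (x) x 66 (y) mm, 62 mm high, about 220 g, standing in the basket. Upright black fin as handle on the middle of the lid: 44 mm long (x), 12 thick (y), 34 high. Point: centre of the fin, 79 mm above the box's underside; z up. Pinch the fin across y.
- basket_in (a point): Centre of the inner floor of the fixed grey basket, outside 250 (x) x 180 (y) mm and 65 mm high, walls and floor 5 mm.
- knob_grip (a point): Inner knob of the warmer's two concentric controls: point on its vertical axis, half-way up its steel bar grip, 38.5 mm above the warmer's top. Bar 44 mm long, 12 thick, from 22.5 to 54.5 mm above the warmer's top, on a round skirt of 22 mm radius. x axis: along the bar, where its black pointer line points; turns with the knob. Pinch across y.
- inner_knob (a joint): Angle of the inner knob (rad), growing clockwise seen from above, 0 (off; pointer to the plate, short white tick) to 2.4; 1.3 is the keep-warm mark: the long white tick on the panel beside the ring. Stays where it is left (friction about 0.05 N m).
- outer_ring (a joint): Angle of the outer ring (grey, radius 36 mm, its top 14.5 mm above the warmer's top), clockwise seen from above. Turns independently of the inner knob (friction 0.12 N m); must stay as it is.
- outer_mark (a point): White mark on the outer ring's top, 33 mm from the knobs' axis.
- jar: Round jar 64 mm across, 75 mm high, in the basket beside the meal box; origin under its centre. It stays in the basket.
- shaker: Bystander: steel shaker 38 mm across, 66 mm high, between rail and warmer; origin under its centre.
- bowl: Bystander: small steel bowl 90 mm across, 45 mm high, between rail and basket; origin under its centre.
Mind the look-alikes: they are no part of the job. What is shaped like the part that bears card1_grip but orange or pink is not meant.

How it is judged:
By the outcome, as a careful person would: the job done as asked, in the order asked, and still so for the second after the job is handed in, with the robot touching nothing.
Of card1, card2, card3, card4 only 3 to 4 are there at a start; the rules pass over those that are not, and their reading is None.
At some moment in a run one of card1, card2, card3, card4 may be knocked a few centimetres aside while the robot is not near it.
Once in a run the grip may slacken for a moment while it holds something.
It also fails if it takes over 208 s, if anything falls off the work surface, if the arm or the gripper's body presses on something with over 40 N, if the wrist force passes 120 N, or if a joint passes its speed limit or range.

### The arm

A 6-joint arm with a two-finger parallel gripper is mounted at the origin on the work surface. World frame = base frame: x ahead of the robot, y to its left, z up, the work surface at z = 0. Lengths are in mm, angles in rad, forces in N, time in s.
With the tool pointing down it reaches from about 350 to 875 mm from the base axis. Payload 4.2 kg.
Tool frame: the origin (TCP) lies midway between the tips of the shut fingers; the grasp point (between the pads) lies 19 mm behind it; y points along the fingers, x is the direction in which the jaws open and shut, and the axes are right-handed (so a half turn about y gives the same grasp; the last joint's range is limited). The gripper opens to 85 mm and grips with 20 to 120 N. Pads are 22 mm wide; open, the fingers measure 114 mm over their backs; the gripper's body (76 mm by 85 mm) begins 54 mm behind the grasp point. The pads swing forward as they close: fully open they stand 13 mm farther back than shut.
Start: joints at [1.571, 0.385, 0.008, 0, -1.194, -0.259], TCP at [159.919, 604.173, 208.612] pointing down, gripper open.
Joint ranges: [-3.14, 3.14], [-1.21, 2.06], [-1.07, 1.41], [-3.16, 2.05], [-2.99, -0.16], [-3.1, 3.1]. Speed limits (rad/s): [2.79, 2.79, 3.14, 3.14, 3.14, 3.14].

### API

Orientations are given as a unit quaternion [x, y, z, w].
In Python, from bench import read_state, get_image, job_done gives the robot as it stands.
- The arm moves only by the tool play_rows, never from a script. Its argument "series" is a list of rows, each a list of 7 numbers: the shift along the tool's x, y, z in m, then the turn, a rotation vector about the tool's x, y, z in rad, then the finger opening in m, from 0 to 0.0854. In form: [[x, y, z, wx, wy, wz, claw], ...]. A call has 1 to 10 rows; each row shifts and turns the pose as measured when the row begins, along the tool's axes as they then stand; what a row does not reach is not made up. A row lasts 1/10 s, in which the tool goes at most 50 mm and 8.59 degrees, less where a joint would pass 70% of its speed; a pose out of reach is approached as far as the arm can. A call with a gripper value outside its range is refused whole. The fingers move at their own pace and stop on an object; the grip force is fixed at half the most. Time passes only in rows, so rows that do not move let the fingers close. It gives the time, the measured TCP pose, the force and the opening at its end, in the units of the state.
- read_state(): the state, without advancing time (a new reading comes with each control period).
- get_image(name): name is "side" or "top" or "wrist"; returns a dict with "color" (480x640x3 uint8, red, green, blue), "intrinsics" (3x3 intrinsics, pixels), "origin" and "orientation" of the camera in the world. Camera axes: x right, y down, z forward; pixel columns grow to the right and rows downward; lengths in mm; the calibration is good to about 2 mm. A picture is of the moment at which its call begins. There is no depth.
- job_done(): hands the job in, once; it reports no verdict.
The state is a dict: "clock": time; "joints": joint angles; "joint_vel": joint speeds; "joint_efforts": joint torques, N m; "position": TCP position; "ee_rot": TCP orientation; "contact_force": force on the tool from outside, world axes, zero at the start; "wrist_torque": the same for the moment, N m; "gripper_width": finger opening in mm.
Only numpy, scipy, OpenCV 4.12 (cv2) and the standard library are available. Lean on these libraries where they do the work, as an engineer would, in place of code of your own. Each camera call takes 0.05 s, during which the arm holds its last target. There are 200 camera calls.

## Working session

There is one attempt and no reset: what is moved stays moved. The work goes in short steps, Python scripts to look and compute and a tool call to move; the robot and the scene stay as the last step left them, time stands still between calls to the robot, and variables do not carry over. Pictures are saved under pics/ and viewed, about 12 in all and at most 16, crops included, and the job is handed in when it is done.

Besides the shell and the picture viewer there is one more tool, called after "Call:" as name(argument=value, ...) on one line, values as JSON. play_rows: Moves the arm, as the interface text tells. Its arguments: {"type":"object","properties":{"series":{"type":"array","items":{"type":"array","items":{"type":"number"}}}},"required":["series"]}

```bash
mkdir -p pics; python3 - <<'E'
from bench import *
import cv2
s=read_state(); print(s)
for n in("top","side"):
    g=get_image(n); cv2.imwrite(f"pics/{n}0.png",g["color"][:,:,::-1]); print(n,g["intrinsics"],g["origin"],g["orientation"])
E
```

```text
{'clock': 0.0, 'joints': array([ 1.57058148e+00,  3.85589000e-01,  6.61482407e-03, -5.04788724e-04,
       -1.19400009e+00, -2.58648587e-01]), 'joint_vel': array([-3.50145569e-06, -5.09727692e-04,  6.22242767e-04,  1.03040886e-03,
       -4.36789092e-04,  3.07634721e-04]), 'joint_efforts': array([-5.09837664e-04, -3.92291379e+01,  1.88399023e+01,  4.18629795e+00,
       -4.57428003e-03,  7.43120637e-06]), 'position': array([159.77927006, 603.57076519, 207.4968933 ]), 'ee_rot': array([ 0.43183115, -0.55988392,  0.56090174, -0.43062872]), 'contact_force': array([-0.89383699, -0.91472808,  0.01417   ]), 'wrist_torque': array([-0.02008044,  0.01045781,  0.01789491]), 'gripper_width': 85.39273735833123}
top [[539.89367026   0.         314.53540402]
 [  0.         539.89367026 241.05111401]
 [  0.           0.           1.        ]] [ 2.66838104e+02 -4.00470223e-03  1.18155295e+03] [-0.7018759   0.70303438 -0.08223455  0.07968918]
side [[616.4818352    0.         314.14315523]
 [  0.         616.4818352  241.93125937]
 [  0.           0.           1.        ]] [ 311.33907819 -957.35564499  736.94941059] [ 0.87807498 -0.08971021  0.05178359 -0.46717755]
```

View pics/top0.png

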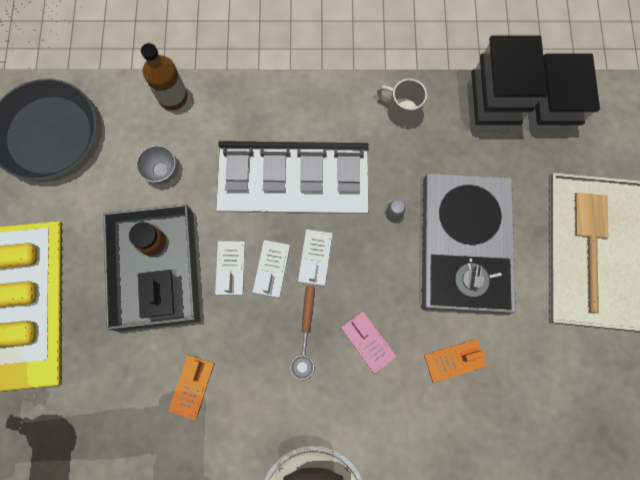

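View pics/side0.png

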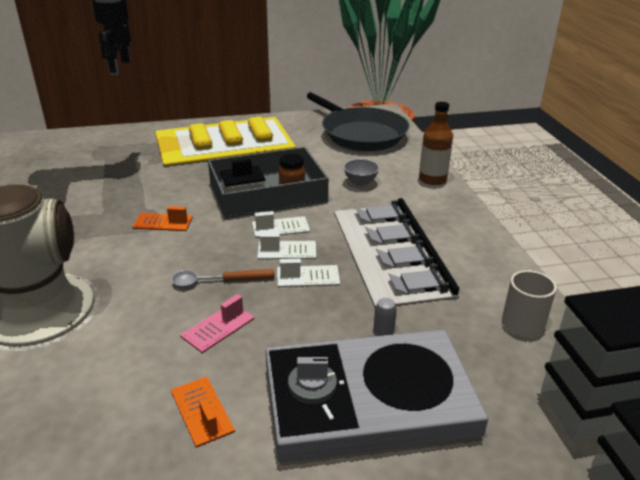

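```bash
cat > h.py <<'E'
import numpy as np, cv2
from bench import *
from scipy.spatial.transform import Rotation as R
def ray(g,px,z):
    K=g["intrinsics"]; d=np.linalg.inv(K)@np.r_[px,1]; d=R.from_quat(g["orientation"]).as_matrix()@d
    o=np.array(g["origin"]); return o+d*(z-o[2])/d[2]
def proj(g,p):
    c=R.from_quat(g["orientation"]).as_matrix().T@(np.array(p)-g["origin"]); q=g["intrinsics"]@c; return q[:2]/q[2]
def two(g1,p1,g2,p2):
    A=[];b=[]
    for g,p in((g1,p1),(g2,p2)):
        d=ray(g,p,0)-g["origin"]; d/=np.linalg.norm(d); M=np.eye(3)-np.outer(d,d); A.append(M); b.append(M@g["origin"])
    return np.linalg.lstsq(np.vstack(A),np.hstack(b),rcond=None)[0]
def cards(g,z=5):
    im=g["color"].astype(int); m=((im.min(2)>185)&(im.max(2)-im.min(2)<30)).astype(np.uint8)
    m=cv2.morphologyEx(m,cv2.MORPH_CLOSE,np.ones((5,5)))
    out=[]
    for c in cv2.findContours(m,0,2)[0]:
        if cv2.contourArea(c)<700: continue
        P=np.array([ray(g,q[0],z)[:2] for q in c],np.float32); out.append((cv2.minAreaRect(P),cv2.minAreaRect(c)[0],cv2.contourArea(c)))
    return out
def go(x,y,z,yaw=None):
    """deltas in the tool frame from the present pose to TCP x,y,z (mm), pointing down, jaw axis at yaw deg"""
    s=read_state(); A=R.from_quat(s["ee_rot"]); M=A.as_matrix()
    jy=np.degrees(np.arctan2(M[1,0],M[0,0]))
    if yaw is None: yaw=jy
    yaw=jy+(yaw-jy+90)%180-90
    c,n=np.cos(np.radians(yaw)),np.sin(np.radians(yaw))
    X=np.array([c,n,0]);Y=np.array([0,0,-1.]);T=np.c_[X,Y,np.cross(X,Y)]
    d=M.T@(np.array([x,y,z])-s["position"]); r=(A.inv()*R.from_matrix(T)).as_rotvec()
    dT=T.T@(np.array([x,y,z])-s["position"])
    print("t%.1f pos"%s["clock"],s["position"].round(1),"yaw %.1f->%.1f"%(jy,yaw),"d mm",d.round(1),"turn",r.round(3),"d after turn",dT.round(1),"F",s["contact_force"].round(1),"w %.1f"%s["gripper_width"],"q6 %.2f"%s["joints"][5])
E
python3 - <<'E'
from h import *
g=get_image("top"); s=get_image("side")
for r in cards(g): print(np.round(r[0][0]),np.round(r[0][1]),round(r[0][2],1),np.round(r[1]),r[2])
go(600,200,250,90)
print(R.from_quat(read_state()["ee_rot"]).as_matrix().round(2))
a=cv2.resize(g["color"][130:360,90:390],None,fx=2.6,fy=2.6,interpolation=2)
b=cv2.resize(g["color"][165:320,410:530],None,fx=3.8,fy=3.8,interpolation=2)
cv2.imwrite("pics/cropA.png",a[:,:,::-1]);cv2.imwrite("pics/cropB.png",b[:,:,::-1])
E
```

```text
[481.  92.] [ 59. 118.] 79.3 [271. 268.] 1290.5
[484. 184.] [ 59. 117.] 89.3 [229. 267.] 1199.5
[506.  -5.] [ 59. 118.] 81.5 [315. 257.] 1297.0
[424. 633.] [290. 105.] 6.3 [ 24. 296.] 2951.0
[ 487. -628.] [191. 269.] 82.1 [596. 266.] 6506.5
[686.  46.] [343. 148.] 89.2 [292. 180.] 4465.5
t0.2 pos [159.8 603.8 207.9] yaw -104.8->-90.0 d mm [277.7 -41.6 528.9] turn [ 0.    -0.259  0.001] d after turn [403.8 -42.1 440.2] F [-0.9 -0.6 -0.1] w 85.2 q6 -0.26
[[-0.26 -0.    0.97]
 [-0.97 -0.   -0.26]
 [ 0.   -1.    0.  ]]
```

View pics/cropA.png

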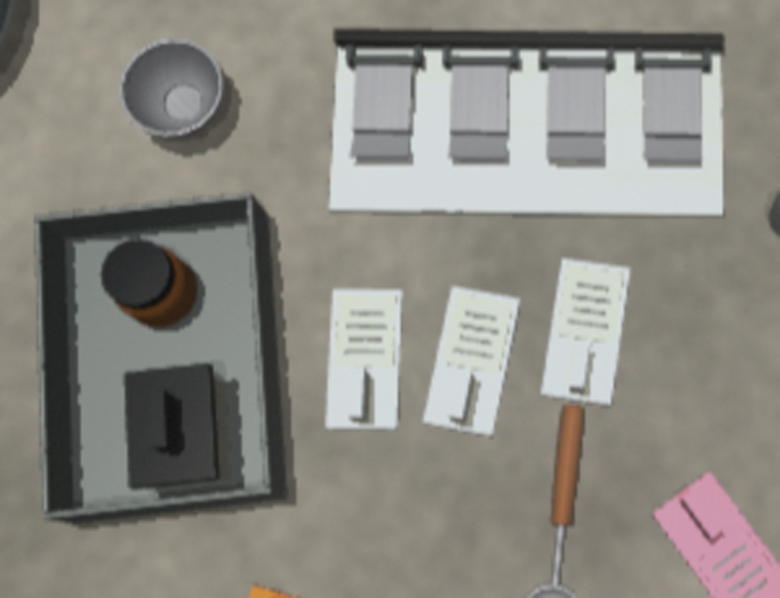

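View pics/cropB.png

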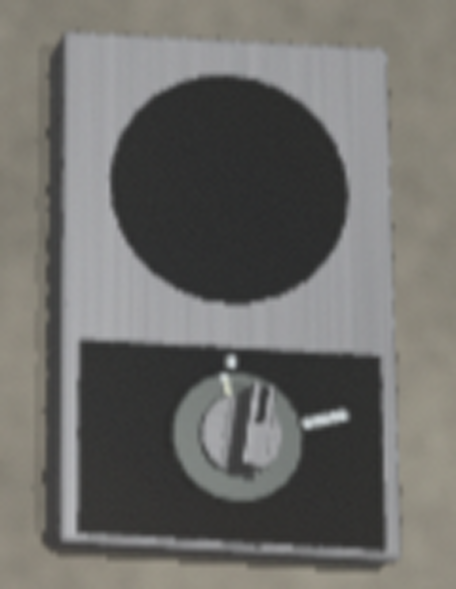

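Call:
play_rows(series=[[0, 0, 0, 0, -0.13, 0, 0.05], [0, 0, 0, 0, -0.12, 0, 0.05], [0.04, 0, 0.028, 0, 0, 0, 0.05], [0.04, 0, 0.028, 0, 0, 0, 0.05], [0.04, 0, 0.028, 0, 0, 0, 0.05], [0.04, 0, 0.028, 0, 0, 0, 0.05], [0.04, 0, 0.028, 0, 0, 0, 0.05], [0.04, 0, 0.028, 0, 0, 0, 0.05], [0.04, 0, 0.028, 0, 0, 0, 0.05], [0.04, 0, 0.028, 0, 0, 0, 0.05]])

```text
clock: 1.2
position: [386.8, 279.1, 205.5]
ee_rot: [0.504, -0.496, 0.498, -0.502]
contact_force: [0.7, 0.8, -0.3]
gripper_width: 49.8
```

```bash
python3 - <<'E'
from h import *
g=get_image("top")
for r in cards(g)[:3]: print(np.round(r[0][0]),np.round(r[0][1]),round(r[0][2],1))
go(449,184.4,150,-90.7)
P=lambda c:(c[0]/2.6+90,c[1]/2.6+130)
print("rail near L,R",ray(g,P((330,209)),8),ray(g,P((723,214)),8))
for n,c in((1,674),(2,578),(3,480),(4,383)): print(n,ray(g,P((c,131)),9.5), ray(g,P((c,160)),23))
B=lambda c:(c[0]/3.8+410,c[1]/3.8+165)
print("plate",ray(g,B((229,189)),54),"knob ring",ray(g,B((238,436)),64.5),"bar top",ray(g,B((250,425)),104.5))
print("long tick",ray(g,B((303,424)),50),ray(g,B((348,413)),50),"short",ray(g,B((231,360)),50))
print("warmer corners",[ray(g,B(c),50)[:2].round() for c in((66,32),(385,47),(398,560),(62,545))])
print("meal fin top",ray(g,P((171,418)),101),"lid",[ray(g,P(c),67)[:2].round() for c in((126,373),(212,364),(216,482),(131,487))],"jar top",ray(g,P((138,273)),80))
E
```

```text
[379. 604.] [ 51. 117.] 54.5
[482. 183.] [ 59. 119.] 89.4
[481.  92.] [ 59. 119.] 79.3
t1.2 pos [388.9 274.1 205.4] yaw -89.6->-90.7 d mm [89.7 56.  59.5] turn [0.001 0.019 0.007] d after turn [88.9 55.4 61.2] F [ 1.6 -2.8  0.7] w 49.9 q6 0.62
rail near L,R [612.46690471 215.99752843   8.        ] [ 607.58522739 -125.74025822    8.        ]
1 [683.21067567 -84.27738007   9.5       ] [651.91972313 -82.86521513  23.        ]
2 [6.83281343e+02 2.75345807e-01 9.50000000e+00] [6.51995675e+02 3.01293898e-01 2.30000000e+01]
3 [683.353446  86.54697    9.5     ] [652.07317032  85.15872711  23.        ]
4 [683.42477831 171.89590353   9.5       ] [652.14983738 169.1088001   23.        ]
plate [ 588.50925424 -342.66586961   54.        ] knob ring [ 444.27830808 -334.86888702   64.5       ] bar top [ 443.81870918 -329.667399    104.5       ]
long tick [ 453.2949007  -376.01645143   50.        ] [ 459.47789823 -401.68014914   50.        ] short [ 489.75531977 -338.24164552   50.        ]
warmer corners [array([ 685., -255.]), array([ 676., -441.]), array([ 378., -423.]), array([ 386., -238.])]
meal fin top [417.0414755  315.15403687 101.        ] lid [array([458., 364.]), array([465., 295.]), array([371., 286.]), array([367., 353.])] jar top [537.66296563 355.50919898  80.        ]
```

Call:
play_rows(series=[[0.03, 0.02, 0.02, 0, 0.015, 0, 0.05], [0.03, 0.02, 0.02, 0, 0, 0, 0.05], [0.03, 0.02, 0.02, 0, 0, 0, 0.05], [0, 0.03, 0, 0, 0, 0, 0.05], [0, 0.03, 0, 0, 0, 0, 0.05], [0, 0, 0, 0, 0, 0, 0.05]])

```text
clock: 1.85
position: [453.5, 176.8, 84.1]
ee_rot: [0.496, -0.503, 0.505, -0.496]
contact_force: [-0.2, -0.1, -0.2]
gripper_width: 50.3
```

```bash
python3 - <<'E'
from h import *
go(448,183.8,9,-90.7)
g=get_image("wrist"); cv2.imwrite("pics/w1.png",g["color"][:,:,::-1])
E
```

```text
t1.9 pos [453.5 176.8  84.1] yaw -90.9->-90.7 d mm [-7.  75.1 -5.9] turn [-0.003 -0.004  0.002] d after turn [-6.9 75.1 -5.6] F [-0.2 -0.1 -0.2] w 50.3 q6 0.84
```

View pics/w1.png

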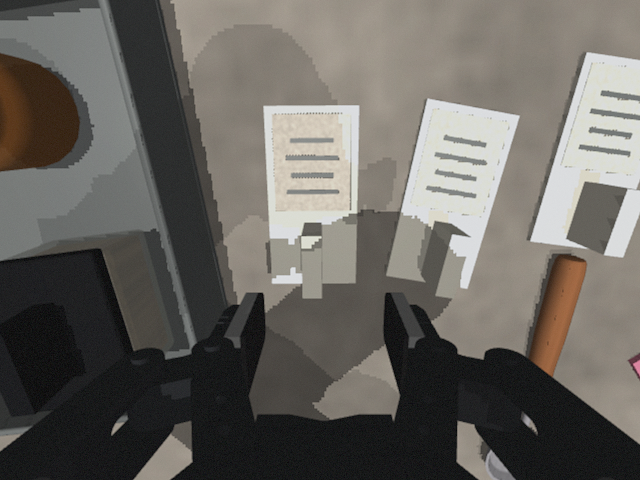

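Call:
play_rows(series=[[-0.007, 0, -0.005, 0, 0, 0, 0.05], [0, 0.035, 0, 0, 0, 0, 0.05], [0, 0.035, 0, 0, 0, 0, 0.05], [0, 0, 0, 0, 0, 0, 0.05]])

```text
clock: 2.3
position: [455.5, 192.6, 22.6]
ee_rot: [-0.489, 0.5, -0.505, 0.505]
contact_force: [-0.8, -0.1, -0.2]
gripper_width: 50.0
```

```bash
python3 - <<'E'
from h import *
go(448,183.8,9,-90.7)
g=get_image("wrist"); cv2.imwrite("pics/w2.png",g["color"][:,:,::-1])
E
```

```text
t2.3 pos [455.5 192.6  22.6] yaw -90.6->-90.7 d mm [ 9.  13.3 -7.7] turn [-0.021  0.002 -0.011] d after turn [ 8.9 13.6 -7.4] F [-0.8 -0.1 -0.2] w 50.0 q6 0.82
```

View pics/w2.png

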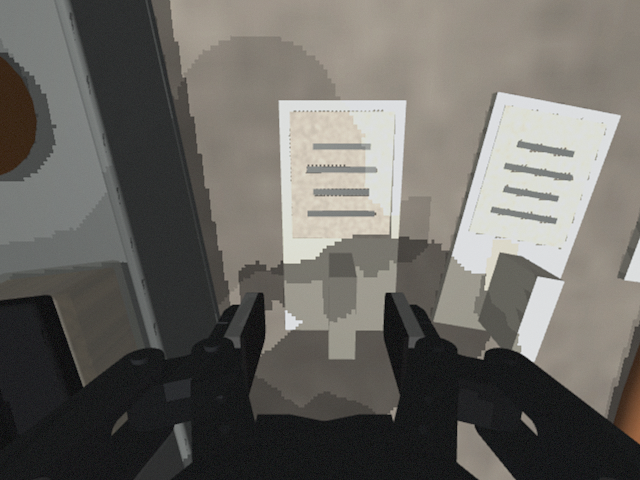

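Call:
play_rows(series=[[0.009, 0, -0.008, -0.021, 0, -0.011, 0.05], [0, 0, 0, 0, 0, 0, 0.05], [0, 0, 0, 0, 0, 0, 0.05]])

```text
clock: 2.65
position: [451.2, 187.6, 30.3]
ee_rot: [-0.494, 0.501, -0.502, 0.503]
contact_force: [-0.0, 0.5, 0.6]
gripper_width: 50.3
```

```bash
python3 - <<'E'
from h import *
for i in range(3): go(448,183.8,9,-90.7)
E
```

```text
t2.6 pos [451.2 187.6  30.3] yaw -90.4->-90.7 d mm [ 4.  21.2 -3.4] turn [-0.011  0.005 -0.008] d after turn [ 3.8 21.3 -3.2] F [-0.   0.5  0.6] w 50.3 q6 0.83
t2.6 pos [451.2 187.6  30.3] yaw -90.4->-90.7 d mm [ 4.  21.2 -3.4] turn [-0.011  0.005 -0.008] d after turn [ 3.8 21.3 -3.2] F [-0.   0.5  0.6] w 50.3 q6 0.83
t2.6 pos [451.2 187.6  30.3] yaw -90.4->-90.7 d mm [ 4.  21.2 -3.4] turn [-0.011  0.005 -0.008] d after turn [ 3.8 21.3 -3.2] F [-0.   0.5  0.6] w 50.3 q6 0.83
```

Call:
play_rows(series=[[0.002, 0.01, -0.002, -0.01, 0, -0.008, 0.05], [0.002, 0.01, -0.001, 0, 0, 0, 0.05], [0, 0, 0, 0, 0, 0, 0.05], [0, 0, 0, 0, 0, 0, 0.05], [0, 0, 0, 0, 0, 0, 0.05]])

```text
clock: 3.15
position: [448.9, 183.7, 10.1]
ee_rot: [0.497, -0.502, 0.502, -0.499]
contact_force: [0.6, 0.4, -0.2]
gripper_width: 49.8
```

```bash
python3 - <<'E'
from h import *
go(448,183.8,9,-90.7); print(read_state()["joint_vel"].round(3))
E
```

```text
t3.1 pos [448.9 183.7  10.1] yaw -90.4->-90.7 d mm [-0.1  1.1 -0.9] turn [-0.002  0.005 -0.001] d after turn [-0.1  1.1 -0.9] F [ 0.6  0.4 -0.2] w 49.8 q6 0.84
[-0.001  0.004  0.002  0.003  0.002 -0.001]
```

Call:
play_rows(series=[[0, 0, 0, 0, 0, 0, 0.05], [0, 0, 0, 0, 0, 0, 0.05], [0, 0, 0, 0, 0, 0, 0.05]])

```text
clock: 3.45
position: [449.0, 183.8, 10.2]
ee_rot: [0.497, -0.501, 0.502, -0.499]
contact_force: [-1.3, -0.4, 0.8]
gripper_width: 50.1
```

```bash
python3 - <<'E'
from h import *
go(448,183.8,9,-90.7); print(read_state()["joint_vel"].round(3))
E
```

```text
t3.5 pos [449.  183.8  10.2] yaw -90.4->-90.7 d mm [ 0.   1.2 -1. ] turn [-0.002  0.005 -0.001] d after turn [ 0.   1.2 -1. ] F [-1.3 -0.4  0.8] w 50.1 q6 0.84
[-0.001  0.001  0.001  0.001  0.     0.001]
```

Call:
play_rows(series=[[0, 0, 0, 0, 0, 0, 0.0], [0, 0, 0, 0, 0, 0, 0.0], [0, 0, 0, 0, 0, 0, 0.0], [0, 0, 0, 0, 0, 0, 0.0], [0, 0, 0, 0, 0, 0, 0.0], [0, 0, 0, 0, 0, 0, 0.0]])

```text
clock: 4.05
position: [449.2, 184.1, 10.6]
ee_rot: [0.497, -0.501, 0.502, -0.499]
contact_force: [0.5, 0.2, -0.3]
gripper_width: 9.8
```

Call:
play_rows(series=[[0, -0.01, 0, 0, 0, 0, 0.0], [0, -0.01, 0, 0, 0, 0, 0.0], [0, 0, 0, 0, 0, 0, 0.0], [0, 0, 0, 0, 0, 0, 0.0], [0, 0, 0, 0, 0, 0, 0.0]])

```text
clock: 4.55
position: [449.2, 184.1, 32.9]
ee_rot: [0.497, -0.501, 0.502, -0.5]
contact_force: [0.2, 0.7, -0.3]
gripper_width: 10.0
```

```bash
python3 - <<'E'
from h import *
go(540,172.8,30,-90.8)
s=read_state(); g=get_image("wrist"); cv2.imwrite("pics/w3.png",g["color"][:,:,::-1])
M=R.from_quat(s["ee_rot"]).as_matrix(); print("wrist cam in tool:",M.T@(g["origin"]-s["position"]),(M.T@R.from_quat(g["orientation"]).as_matrix()).round(3).tolist())
g=get_image("side"); t=get_image("top")
for r in cards(t)[:4]: print(np.round(r[0][0]),np.round(r[0][1]),round(r[0][2],1))
cv2.imwrite("pics/s3.png",cv2.resize(g["color"][170:330,180:440],None,fx=3,fy=3)[:,:,::-1])
E
```

```text
t4.5 pos [449.2 184.1  32.9] yaw -90.4->-90.8 d mm [10.7  3.2 90.8] turn [-0.004  0.007 -0.002] d after turn [10.   2.9 90.9] F [ 0.2  0.7 -0.3] w 10.0 q6 0.84
wrist cam in tool: [ 2.33458420e-02 -1.66076540e+02  7.03458739e+01] [[1.0, -0.0, 0.0], [-0.0, -0.284, 0.959], [0.0, -0.959, -0.284]]
[481.  92.] [ 59. 119.] 79.3
[506.  -5.] [ 59. 119.] 81.6
[424. 633.] [290. 105.] 6.3
[ 523. -636.] [197. 340.] 84.3
```

View pics/s3.png

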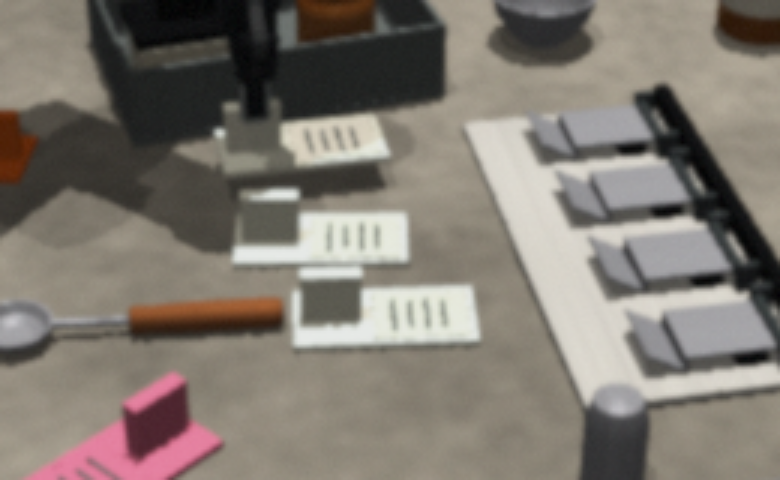

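Call:
play_rows(series=[[0.003, 0, 0.028, 0, 0.007, 0, 0.0], [0.003, 0, 0.028, 0, 0, 0, 0.0], [0.003, 0, 0.025, 0, 0, 0, 0.0], [0, 0, 0, 0, 0, 0, 0.0], [0, 0, 0, 0, 0, 0, 0.0], [0, 0, 0, 0, 0, 0, 0.0], [0, 0, 0, 0, 0, 0, 0.0]])

```text
clock: 5.4
position: [529.1, 172.4, 30.0]
ee_rot: [-0.498, 0.504, -0.503, 0.495]
contact_force: [0.2, -0.3, -1.0]
gripper_width: 9.9
```

```bash
python3 - <<'E'
from h import *
go(540,173.9,20,-90.8)
E
```

```text
t5.4 pos [529.1 172.4  30. ] yaw -90.8->-90.8 d mm [-1.7 10.  10.9] turn [0.003 0.001 0.002] d after turn [-1.6 10.  10.9] F [ 0.2 -0.3 -1. ] w 9.9 q6 0.95
```

Call:
play_rows(series=[[-0.001, 0.005, 0.01, 0, 0, 0, 0.0], [0, 0.003, 0, 0, 0, 0, 0.0], [0, 0, 0, 0, 0, 0, 0.0], [0, 0, 0, 0, 0, 0, 0.0], [0, 0, 0, 0, 0, 0, 0.0]])

```text
clock: 5.9
position: [538.4, 173.8, 21.3]
ee_rot: [-0.499, 0.503, -0.502, 0.496]
contact_force: [1.3, -1.5, -1.2]
gripper_width: 9.8
```

```bash
python3 - <<'E'
from h import *
go(622,172.8,19,-90.8)
g=get_image("wrist"); cv2.imwrite("pics/w4.png",g["color"][:,:,::-1])
E
```

```text
t5.9 pos [538.4 173.8  21.3] yaw -90.7->-90.8 d mm [-0.   2.  83.7] turn [0.004 0.003 0.002] d after turn [-0.2  2.3 83.7] F [ 1.3 -1.5 -1.2] w 9.8 q6 0.96
```

View pics/w4.png

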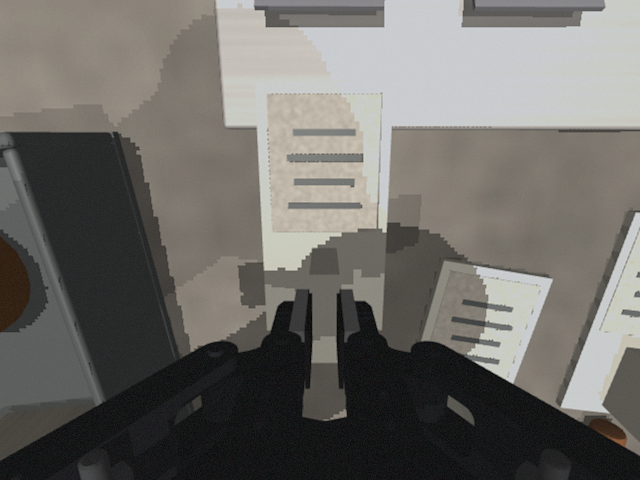

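Call:
play_rows(series=[[0, 0.002, 0.015, 0, 0, 0, 0.0], [0, 0, 0.015, 0, 0, 0, 0.0], [0, 0, 0.015, 0, 0, 0, 0.0], [0, 0, 0.012, 0, 0, 0, 0.0], [0, 0, 0.012, 0, 0, 0, 0.0], [0, 0, 0, 0, 0, 0, 0.0], [0, 0, 0, 0, 0, 0, 0.0]])

```text
clock: 6.65
position: [595.2, 170.1, 20.5]
ee_rot: [-0.508, 0.508, -0.498, 0.486]
contact_force: [-1.7, -1.8, 2.3]
gripper_width: 9.8
```

```bash
python3 - <<'E'
from h import *
go(622,172.8,19,-90.8)
E
```

```text
t6.7 pos [595.2 170.1  20.5] yaw -90.7->-90.8 d mm [-3.   0.6 26.8] turn [0.031 0.002 0.011] d after turn [-3.1  1.5 26.8] F [-1.7 -1.8  2.3] w 9.8 q6 1.03
```

Call:
play_rows(series=[[-0.002, 0.001, 0.01, 0.025, 0, 0.01, 0.0], [-0.001, 0, 0.01, 0.005, 0, 0, 0.0], [0, 0, 0.01, 0, 0, 0, 0.0], [0, 0, 0, 0, 0, 0, 0.0], [0, 0, 0, 0, 0, 0, 0.0]])

```text
clock: 7.15
position: [611.7, 169.3, 19.6]
ee_rot: [-0.506, 0.508, -0.499, 0.487]
contact_force: [-1.0, -1.2, 2.3]
gripper_width: 9.9
```

```bash
python3 - <<'E'
from h import *
go(622,172.8,19,-90.8)
E
```

```text
t7.2 pos [611.7 169.3  19.6] yaw -90.7->-90.8 d mm [-3.6  0.3 10.3] turn [0.027 0.001 0.01 ] d after turn [-3.6  0.6 10.3] F [-1.  -1.2  2.3] w 9.9 q6 1.04
```

Call:
play_rows(series=[[-0.003, 0.001, 0.008, 0.027, 0, 0.01, 0.0], [-0.002, 0.001, 0.008, 0.02, 0, 0, 0.0], [0, 0, 0.006, 0.01, 0, 0, 0.0]])

```text
clock: 7.45
position: [616.7, 169.0, 18.6]
ee_rot: [0.5, -0.502, 0.506, -0.491]
contact_force: [-5.4, 1.9, 2.6]
gripper_width: 9.7
```

```bash
python3 - <<'E'
from h import *
go(622,172.8,19,-90.8)
E
```

```text
t7.5 pos [616.7 169.   18.6] yaw -90.9->-90.8 d mm [-3.8 -0.4  5.2] turn [ 0.005 -0.002  0.013] d after turn [-3.8 -0.4  5.2] F [-5.4  1.9  2.6] w 9.7 q6 1.02
```

Call:
play_rows(series=[[0, 0, 0.008, 0.01, 0, 0.0, 0.0]])

```text
clock: 7.55
position: [619.9, 168.1, 18.6]
ee_rot: [0.501, -0.501, 0.507, -0.491]
contact_force: [-12.1, 1.9, 9.8]
gripper_width: 9.8
```

Call:
play_rows(series=[[0, 0, 0.01, 0.01, 0, 0.0, 0.0]])

```text
clock: 7.65
position: [623.6, 167.1, 18.5]
ee_rot: [0.502, -0.501, 0.508, -0.489]
contact_force: [-27.3, 10.8, 19.4]
gripper_width: 9.7
```

```bash
python3 - <<'E'
from h import *
go(622,172.8,19,-90.8)
g=get_image("top"); s=get_image("side")
cv2.imwrite("pics/s5.png",np.hstack([cv2.resize(s["color"][180:320,310:470],None,fx=2.5,fy=2.5),cv2.resize(g["color"][130:270,210:370],None,fx=2.5,fy=2.5)])[:,:,::-1])
E
```

```text
t7.7 pos [623.6 167.1  18.5] yaw -91.0->-90.8 d mm [-5.6 -0.6 -1.7] turn [ 0.006 -0.003  0.02 ] d after turn [-5.6 -0.5 -1.7] F [-27.3  10.8  19.4] w 9.7 q6 1.02
```

View pics/s5.png

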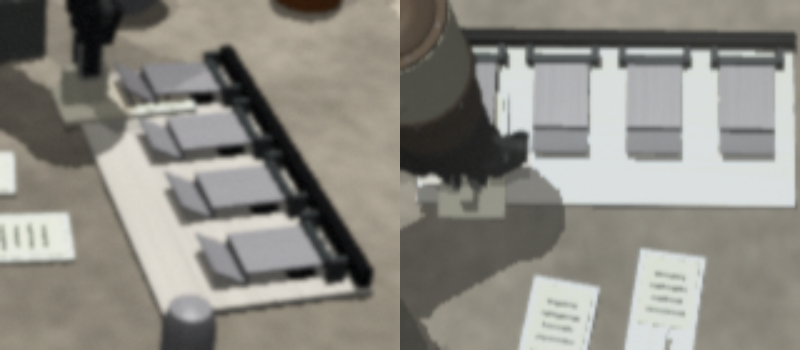

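Call:
play_rows(series=[[-0.005, 0, -0.002, 0.0, 0, 0.01, 0.0], [-0.004, 0, 0, 0, 0, 0.01, 0.0], [-0.002, 0, 0.002, 0, 0, 0, 0.0]])

```text
clock: 8.05
position: [620.1, 175.0, 18.6]
ee_rot: [-0.5, 0.507, -0.503, 0.49]
contact_force: [-6.6, -5.4, 10.1]
gripper_width: 10.1
```

```bash
python3 - <<'E'
from h import *
go(622,172.8,18.6,-90.8)
E
```

```text
t8.1 pos [620.1 175.   18.6] yaw -91.1->-90.8 d mm [ 2.2 -0.   1.9] turn [ 0.014 -0.006  0.005] d after turn [ 2.2 -0.   1.9] F [-6.6 -5.4 10.1] w 10.1 q6 1.03
```

Push home once more and watch the force.

Call:
play_rows(series=[[0.001, 0, 0.007, 0.014, -0.005, 0.005, 0.0], [-0.001, 0, 0.006, 0, 0, 0, 0.0]])

```text
clock: 8.25
position: [623.1, 173.2, 18.5]
ee_rot: [-0.503, 0.508, -0.5, 0.489]
contact_force: [-18.6, 1.8, 16.4]
gripper_width: 9.6
```

Call:
play_rows(series=[[-0.001, 0, 0.005, 0, 0, 0, 0.0]])

```text
clock: 8.35
position: [622.8, 173.1, 18.5]
ee_rot: [-0.506, 0.51, -0.498, 0.486]
contact_force: [-13.4, -0.7, 11.1]
gripper_width: 10.0
```

```bash
python3 - <<'E'
from h import *
go(622,172.8,18.6,-90.8)
E
```

```text
t8.3 pos [622.8 173.1  18.5] yaw -90.9->-90.8 d mm [ 0.3 -0.  -0.8] turn [ 0.033 -0.002  0.009] d after turn [ 0.3 -0.1 -0.8] F [-13.4  -0.7  11.1] w 10.0 q6 1.05
```

Call:
play_rows(series=[[0, 0, 0, 0.01, 0, 0, 0.05], [0, 0, 0, 0.01, 0, 0, 0.05], [0, 0, 0, 0, 0, 0, 0.05], [0, 0, 0, 0, 0, 0, 0.05], [0, -0.02, 0, 0, 0, 0, 0.05], [0, -0.03, 0, 0, 0, 0, 0.05], [0, -0.03, 0, 0, 0, 0, 0.05], [0, 0, 0, 0, 0, 0, 0.05]])

```text
clock: 9.15
position: [624.8, 174.5, 97.4]
ee_rot: [-0.501, 0.505, -0.503, 0.491]
contact_force: [0.6, -0.0, 1.4]
gripper_width: 49.8
```

```bash
python3 - <<'E'
from h import *
g=get_image("top")
for r in cards(g): print(np.round(r[0][0]),np.round(r[0][1]),round(r[0][2],1))
go(446.6,98.5,90,-100.7)
g=get_image("wrist"); cv2.imwrite("pics/w6.png",g["color"][:,:,::-1])
E
```

```text
[ 83. 562.] [ 74. 159.] 28.6
[204. 351.] [ 81. 292.] 28.7
[481.  92.] [ 59. 120.] 79.3
[506.  -5.] [ 60. 119.] 81.7
[424. 633.] [290. 105.] 6.3
[ 523. -636.] [197. 340.] 84.1
[686.  21.] [294. 148.] 89.9
[790. 383.] [54. 99.] 30.9
t9.2 pos [623.2 174.   95. ] yaw -91.0->-100.7 d mm [  78.4    8.8 -175.2] turn [0.017 0.17  0.011] d after turn [ 107.     5.  -159.5] F [-0.9 -0.2  0.1] w 49.9 q6 1.03
```

View pics/w6.png

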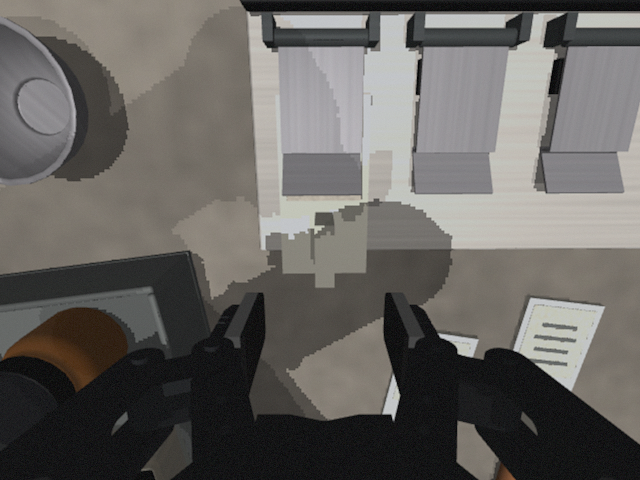

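Call:
play_rows(series=[[0, 0, 0, 0.017, 0.085, 0.01, 0.05], [0, 0, 0, 0, 0.085, 0, 0.05], [0.021, 0, -0.032, 0, 0, 0, 0.05], [0.021, 0, -0.032, 0, 0, 0, 0.05], [0.021, 0, -0.032, 0, 0, 0, 0.05], [0.021, 0, -0.032, 0, 0, 0, 0.05], [0.01, 0, -0.015, 0, 0, 0, 0.05], [0, 0, 0, 0, 0, 0, 0.05], [0, 0, 0, 0, 0, 0, 0.05], [0, 0, 0, 0, 0, 0, 0.05]])

```text
clock: 10.25
position: [451.7, 103.0, 80.5]
ee_rot: [-0.457, 0.549, -0.545, 0.439]
contact_force: [0.4, 0.0, -0.1]
gripper_width: 50.1
```

```bash
python3 - <<'E'
from h import *
go(446.6,98.5,10,-100.7)
E
```

```text
t10.2 pos [451.7 103.   80.5] yaw -101.3->-100.7 d mm [ 4.3 70.7 -2.6] turn [ 0.021 -0.011  0.015] d after turn [ 5.3 70.5 -4.2] F [ 0.4  0.  -0.1] w 50.1 q6 0.80
```

Call:
play_rows(series=[[0.005, 0.02, -0.004, 0.021, -0.011, 0.015, 0.05], [0, 0.02, 0, 0, 0, 0, 0.05], [0, 0.015, 0, 0, 0, 0, 0.05], [0, 0, 0, 0, 0, 0, 0.05], [0, 0, 0, 0, 0, 0, 0.05], [0, 0, 0, 0, 0, 0, 0.05]])

```text
clock: 10.85
position: [453.7, 102.2, 23.6]
ee_rot: [0.449, -0.544, 0.545, -0.453]
contact_force: [-0.2, 0.2, -1.0]
gripper_width: 50.3
```

```bash
python3 - <<'E'
from h import *
go(446.6,98.5,10,-100.7)
E
```

```text
t10.8 pos [453.7 102.2  23.6] yaw -100.7->-100.7 d mm [ 5.  13.5 -6.4] turn [-0.005  0.001 -0.003] d after turn [ 4.9 13.6 -6.3] F [-0.2  0.2 -1. ] w 50.3 q6 0.81
```

Call:
play_rows(series=[[0.004, 0.004, -0.005, 0, 0, 0, 0.05], [0.001, 0.005, -0.001, 0, 0, 0, 0.05], [0, 0.004, 0, 0, 0, 0, 0.05], [0, 0, 0, 0, 0, 0, 0.05], [0, 0, 0, 0, 0, 0, 0.05], [0, 0, 0, 0, 0, 0, 0.05]])

```text
clock: 11.45
position: [448.0, 99.0, 11.3]
ee_rot: [0.448, -0.543, 0.545, -0.455]
contact_force: [0.2, -0.9, 0.4]
gripper_width: 50.1
```

```bash
python3 - <<'E'
from h import *
go(446.6,98.5,10,-100.7)
E
```

```text
t11.4 pos [448.   99.   11.3] yaw -100.6->-100.7 d mm [ 0.7  1.3 -1.3] turn [-0.008  0.001 -0.006] d after turn [ 0.7  1.3 -1.2] F [ 0.2 -0.9  0.4] w 50.1 q6 0.81
```

Call:
play_rows(series=[[0, 0.001, -0.001, -0.008, 0, -0.006, 0.05], [0, 0, 0, 0, 0, 0, 0.05], [0, 0, 0, 0, 0, 0, 0.0], [0, 0, 0, 0, 0, 0, 0.0], [0, 0, 0, 0, 0, 0, 0.0], [0, 0, 0, 0, 0, 0, 0.0], [0, 0, 0, 0, 0, 0, 0.0], [0, 0, 0, 0, 0, 0, 0.0]])

```text
clock: 12.25
position: [447.4, 99.5, 10.7]
ee_rot: [0.451, -0.544, 0.544, -0.452]
contact_force: [-0.3, 0.1, 0.7]
gripper_width: 9.9
```

```bash
python3 - <<'E'
from h import *
go(446.6,98.5,10,-100.7)
E
```

```text
t12.2 pos [447.4  99.5  10.7] yaw -100.6->-100.7 d mm [ 1.2  0.7 -0.6] turn [-0.001  0.001 -0.   ] d after turn [ 1.2  0.7 -0.6] F [-0.3  0.1  0.7] w 9.9 q6 0.81
```

Call:
play_rows(series=[[0, -0.01, 0, 0, 0, 0, 0.0], [0, -0.01, 0, 0, 0, 0, 0.0], [0, 0, 0, 0, 0, 0, 0.0], [0, 0, 0, 0, -0.086, 0, 0.0], [0, 0, 0, 0, -0.086, 0, 0.0], [0, 0, 0, 0, 0, 0, 0.0], [0, 0, 0, 0, 0, 0, 0.0], [0, 0, 0, 0, 0, 0, 0.0]])

```text
clock: 13.05
position: [447.7, 99.8, 34.0]
ee_rot: [0.496, -0.502, 0.503, -0.498]
contact_force: [0.4, -0.1, -1.6]
gripper_width: 10.4
```

```bash
python3 - <<'E'
from h import *
go(535,88.6,30,-90.8)
g=get_image("wrist"); im=g["color"]; cv2.imwrite("pics/w7.png",im[:,:,::-1])
E
```

```text
t13.1 pos [447.7  99.8  34. ] yaw -90.6->-90.8 d mm [10.2  4.2 87.4] turn [-0.003  0.003 -0.002] d after turn [ 9.9  4.  87.5] F [ 0.4 -0.1 -1.6] w 10.4 q6 0.98
```

Call:
play_rows(series=[[0.003, 0, 0.028, 0, 0.003, 0, 0.0], [0.003, 0, 0.028, 0, 0, 0, 0.0], [0.003, 0, 0.025, 0, 0, 0, 0.0], [0, 0, 0, 0, 0, 0, 0.0], [0, 0, 0, 0, 0, 0, 0.0], [0, 0, 0, 0, 0, 0, 0.0]])

```text
clock: 13.7
position: [529.5, 88.7, 33.1]
ee_rot: [-0.495, 0.504, -0.504, 0.496]
contact_force: [0.1, 0.0, -0.3]
gripper_width: 10.2
```

```bash
python3 - <<'E'
from h import *
go(540,88.6,21,-90.8)
E
```

```text
t13.7 pos [529.5  88.7  33.1] yaw -91.0->-90.8 d mm [-0.1 12.1 10.5] turn [ 0.    -0.004 -0.001] d after turn [-0.  12.1 10.5] F [ 0.1  0.  -0.3] w 10.2 q6 1.09
```

Call:
play_rows(series=[[0, 0.006, 0.01, 0, -0.004, 0, 0.0], [0, 0.005, 0, 0, 0, 0, 0.0], [0, 0, 0, 0, 0, 0, 0.0], [0, 0, 0, 0, 0, 0, 0.0], [0, 0, 0, 0, 0, 0, 0.0]])

```text
clock: 14.2
position: [537.9, 88.7, 20.8]
ee_rot: [-0.498, 0.504, -0.503, 0.496]
contact_force: [0.7, 1.0, -0.5]
gripper_width: 9.6
```

```bash
python3 - <<'E'
from h import *
go(620.6,87.4,19,-90.8)
E
```

```text
t14.2 pos [537.9  88.7  20.8] yaw -90.7->-90.8 d mm [ 0.2  1.6 82.8] turn [0.002 0.002 0.   ] d after turn [ 0.1  1.8 82.8] F [ 0.7  1.  -0.5] w 9.6 q6 1.10
```

Call:
play_rows(series=[[0, 0.001, 0.015, 0, 0, 0, 0.0], [-0.001, 0, 0.015, 0.005, 0, 0, 0.0], [0, 0, 0.015, 0.005, 0, 0, 0.0], [-0.001, 0, 0.012, 0.005, 0, 0, 0.0], [0, 0, 0.012, 0.005, 0, 0, 0.0], [0, 0, 0, 0.005, 0, 0, 0.0]])

```text
clock: 14.8
position: [587.1, 87.0, 19.7]
ee_rot: [-0.504, 0.506, -0.501, 0.489]
contact_force: [5.4, 0.9, 0.2]
gripper_width: 9.7
```

```bash
python3 - <<'E'
from h import *
go(620.6,87.4,19,-90.8)
E
```

```text
t14.8 pos [587.1  87.   19.7] yaw -90.8->-90.8 d mm [-0.8  0.  33.5] turn [ 0.021 -0.     0.01 ] d after turn [-0.8  0.7 33.5] F [5.4 0.9 0.2] w 9.7 q6 1.14
```

Call:
play_rows(series=[[-0.001, 0, 0.011, 0.02, 0, 0.01, 0.0], [-0.001, 0, 0.011, 0.01, 0, 0, 0.0], [0, 0, 0.01, 0.01, 0, 0, 0.0], [-0.001, 0, 0.008, 0.01, 0, 0, 0.0], [0, 0, 0.008, 0.01, 0, 0, 0.0]])

```text
clock: 15.3
position: [611.2, 84.3, 18.7]
ee_rot: [0.501, -0.503, 0.505, -0.49]
contact_force: [-9.0, 1.7, 7.0]
gripper_width: 9.2
```

```bash
python3 - <<'E'
from h import *
go(620.6,87.4,19,-90.8)
E
```

```text
t15.3 pos [611.2  84.3  18.7] yaw -91.0->-90.8 d mm [-3.2 -0.4  9.4] turn [ 0.009 -0.004  0.013] d after turn [-3.2 -0.3  9.4] F [-9.   1.7  7. ] w 9.2 q6 1.14
```

Call:
play_rows(series=[[-0.004, 0, 0.01, 0.009, -0.002, 0.013, 0.0], [-0.002, 0, 0.009, 0.005, 0, 0, 0.0], [-0.001, 0, 0.008, 0.0, 0, 0, 0.0]])

```text
clock: 15.6
position: [620.8, 85.3, 18.7]
ee_rot: [-0.506, 0.51, -0.499, 0.484]
contact_force: [-15.8, -0.6, 13.1]
gripper_width: 9.5
```

Call:
play_rows(series=[[-0.001, 0, 0.007, 0, 0, 0, 0.0]])

```text
clock: 15.7
position: [620.4, 84.9, 18.7]
ee_rot: [-0.51, 0.513, -0.497, 0.479]
contact_force: [-21.3, 3.7, 15.9]
gripper_width: 9.6
```

```bash
python3 - <<'E'
from h import *
go(620.6,87.4,19,-90.8)
E
```

```text
t15.7 pos [620.4  84.9  18.7] yaw -91.2->-90.8 d mm [-2.5 -0.3  0.1] turn [ 0.048 -0.006  0.015] d after turn [-2.5 -0.3  0.1] F [-21.3   3.7  15.9] w 9.6 q6 1.16
```

Call:
play_rows(series=[[-0.001, 0, 0.002, 0.02, -0.006, 0.01, 0.0], [0, 0, 0, 0.01, 0, 0, 0.05], [0, 0, 0, 0, 0, 0, 0.05], [0, 0, 0, 0, 0, 0, 0.05], [0, 0, 0, 0, 0, 0, 0.05], [0, -0.02, 0, 0, 0, 0, 0.05], [0, -0.03, 0, 0, 0, 0, 0.05], [0, -0.03, 0, 0, 0, 0, 0.05], [0, 0, 0, 0, 0, 0, 0.05]])

```text
clock: 16.6
position: [623.9, 85.8, 100.1]
ee_rot: [-0.503, 0.507, -0.5, 0.489]
contact_force: [0.5, 0.4, 0.6]
gripper_width: 50.1
```

```bash
python3 - <<'E'
from h import *
g=get_image("top")
for r in cards(g): print(np.round(r[0][0]),np.round(r[0][1]),round(r[0][2],1))
go(471.4,0.2,90,-98.4)
g=get_image("wrist"); cv2.imwrite("pics/w8.png",g["color"][:,:,::-1])
E
```

```text
[108. 515.] [ 73. 208.] 22.1
[211. 264.] [ 74. 297.] 22.1
[506.  -5.] [ 59. 119.] 81.6
[424. 633.] [290. 105.] 6.3
[ 523. -637.] [197. 340.] 84.3
[646. 173.] [147. 105.] 58.7
[684. -34.] [184. 145.] 89.9
[808. 247.] [ 49. 100.] 22.3
t16.6 pos [622.2  85.6  97.8] yaw -90.9->-98.4 d mm [  87.6   12.2 -149.2] turn [0.025 0.131 0.009] d after turn [ 106.5    7.8 -136.7] F [ 0.   0.1 -0.8] w 49.9 q6 1.16
```

View pics/w8.png

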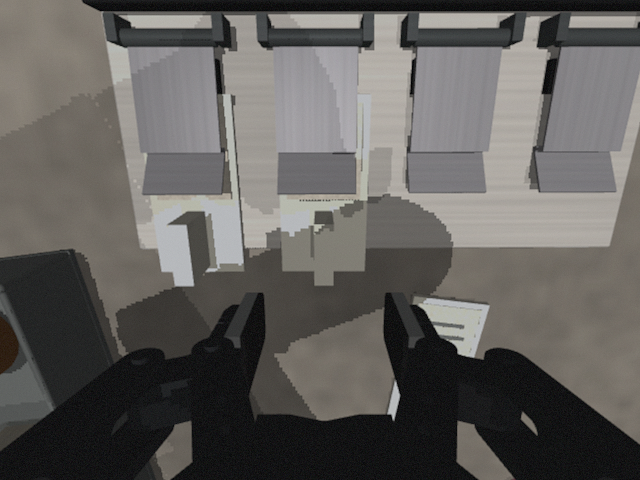

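Call:
play_rows(series=[[0, 0, 0, 0.02, 0.065, 0.01, 0.05], [0, 0, 0, 0, 0.065, 0, 0.05], [0.021, 0, -0.027, 0, 0, 0, 0.05], [0.021, 0, -0.027, 0, 0, 0, 0.05], [0.021, 0, -0.027, 0, 0, 0, 0.05], [0.021, 0, -0.027, 0, 0, 0, 0.05], [0.012, 0, -0.015, 0, 0, 0, 0.05], [0, 0, 0, 0, 0, 0, 0.05], [0, 0, 0, 0, 0, 0, 0.05], [0, 0, 0, 0, 0, 0, 0.05]])

```text
clock: 17.7
position: [472.6, 4.6, 84.1]
ee_rot: [-0.47, 0.543, -0.531, 0.45]
contact_force: [-0.1, 0.4, -0.6]
gripper_width: 50.4
```

```bash
python3 - <<'E'
from h import *
go(472,0.2,10,-98.4)
E
```

```text
t17.7 pos [472.6   4.6  84.1] yaw -98.8->-98.4 d mm [ 3.7 74.1  2.3] turn [ 0.03  -0.007  0.01 ] d after turn [ 4.4 74.1  0. ] F [-0.1  0.4 -0.6] w 50.4 q6 1.07
```

Call:
play_rows(series=[[0.004, 0.02, 0, 0.03, -0.007, 0.01, 0.05], [0, 0.02, -0.003, 0, 0, 0, 0.05], [0, 0.018, -0.003, 0, 0, 0, 0.05], [0, 0, 0, 0, 0, 0, 0.05], [0, 0, 0, 0, 0, 0, 0.05], [0, 0, 0, 0, 0, 0, 0.05]])

```text
clock: 18.3
position: [472.7, 4.5, 24.2]
ee_rot: [0.461, -0.533, 0.536, -0.465]
contact_force: [0.5, 0.1, 0.5]
gripper_width: 49.6
```

```bash
python3 - <<'E'
from h import *
go(472,0.2,10,-98.4)
E
```

```text
t18.3 pos [472.7   4.5  24.2] yaw -98.2->-98.4 d mm [ 4.3 14.2 -0.2] turn [-0.006  0.003 -0.002] d after turn [ 4.3 14.2 -0.1] F [0.5 0.1 0.5] w 49.6 q6 1.07
```

Call:
play_rows(series=[[0.003, 0.006, 0, -0.006, 0.003, -0.002, 0.05], [0.001, 0.006, 0, 0, 0, 0, 0.05], [0, 0.002, 0, 0, 0, 0, 0.05], [0, 0, 0, 0, 0, 0, 0.05], [0, 0, 0, 0, 0, 0, 0.05], [0, 0, 0, 0, 0, 0, 0.05]])

```text
clock: 18.9
position: [474.6, 0.8, 11.1]
ee_rot: [0.461, -0.535, 0.536, -0.464]
contact_force: [-0.3, -0.5, -0.4]
gripper_width: 50.0
```

```bash
python3 - <<'E'
from h import *
go(472,0.2,10,-98.4)
g=get_image("top")
for r in cards(g): print(np.round(r[0][0]),np.round(r[0][1]),round(r[0][2],1))
E
```

```text
t18.9 pos [474.6   0.8  11.1] yaw -98.4->-98.4 d mm [ 0.9  1.1 -2.5] turn [-0.004  0.    -0.002] d after turn [ 0.9  1.1 -2.5] F [-0.3 -0.5 -0.4] w 50.0 q6 1.08
[ 89. 201.] [ 90. 313.] 19.7
[424. 633.] [290. 105.] 6.3
[ 523. -636.] [197. 340.] 84.1
[679.  46.] [344. 163.] 89.4
```

Call:
play_rows(series=[[0, 0.001, -0.001, -0.004, 0, -0.002, 0.05], [0, 0, 0, 0, 0, 0, 0.05], [0, 0, 0, 0, 0, 0, 0.0], [0, 0, 0, 0, 0, 0, 0.0], [0, 0, 0, 0, 0, 0, 0.0], [0, 0, 0, 0, 0, 0, 0.0], [0, 0, 0, 0, 0, 0, 0.0], [0, 0, 0, 0, 0, 0, 0.0]])

```text
clock: 19.75
position: [473.7, 1.1, 10.5]
ee_rot: [0.462, -0.535, 0.535, -0.462]
contact_force: [-0.4, -0.2, 0.6]
gripper_width: 9.9
```

Call:
play_rows(series=[[0, -0.01, 0, 0, 0, 0, 0.0], [0, -0.01, 0, 0, 0, 0, 0.0], [0, 0, 0, 0, 0, 0, 0.0], [0, 0, 0, 0, -0.066, 0, 0.0], [0, 0, 0, 0, -0.066, 0, 0.0], [0, 0, 0, 0, 0, 0, 0.0], [0, 0, 0, 0, 0, 0, 0.0], [0, 0, 0, 0, 0, 0, 0.0]])

```text
clock: 20.55
position: [474.1, 1.3, 33.7]
ee_rot: [0.496, -0.503, 0.504, -0.498]
contact_force: [0.1, -0.8, -0.0]
gripper_width: 9.7
```

```bash
python3 - <<'E'
from h import *
go(532,2,30,-90.8)
E
```

```text
t20.6 pos [474.1   1.3  33.7] yaw -90.7->-90.8 d mm [-1.4  3.9 57.9] turn [-0.003  0.002 -0.001] d after turn [-1.5  3.7 57.9] F [ 0.1 -0.8 -0. ] w 9.7 q6 1.21
```

Call:
play_rows(series=[[-0.001, 0, 0.02, 0, 0.002, 0, 0.0], [-0.001, 0, 0.02, 0, 0, 0, 0.0], [0, 0, 0.017, 0, 0, 0, 0.0], [0, 0.004, 0, 0, 0, 0, 0.0], [0, 0.004, 0, 0, 0, 0, 0.0], [0, 0, 0, 0, 0, 0, 0.0], [0, 0, 0, 0, 0, 0, 0.0], [0, 0, 0, 0, 0, 0, 0.0]])

```text
clock: 21.35
position: [528.3, 1.8, 24.0]
ee_rot: [-0.496, 0.506, -0.504, 0.495]
contact_force: [-0.1, 0.3, -0.5]
gripper_width: 10.1
```

```bash
python3 - <<'E'
from h import *
go(538,2,20.5,-90.8)
E
```

```text
t21.4 pos [528.3   1.8  24. ] yaw -91.1->-90.8 d mm [-0.3  3.5  9.7] turn [ 0.003 -0.005 -0.   ] d after turn [-0.3  3.5  9.7] F [-0.1  0.3 -0.5] w 10.1 q6 1.24
```

Call:
play_rows(series=[[0, 0.003, 0.01, 0.003, -0.005, 0, 0.0], [0, 0.001, 0, 0, 0, 0, 0.0], [0, 0, 0, 0, 0, 0, 0.0], [0, 0, 0, 0, 0, 0, 0.0], [0, 0, 0, 0, 0, 0, 0.0]])

```text
clock: 21.85
position: [538.9, 1.7, 20.1]
ee_rot: [0.496, -0.503, 0.504, -0.497]
contact_force: [-0.1, -0.8, -1.1]
gripper_width: 9.6
```

Call:
play_rows(series=[[0, 0.001, 0.015, 0.002, 0, 0, 0.0], [-0.001, 0, 0.015, 0.006, 0, 0, 0.0], [-0.001, 0, 0.015, 0.006, 0, 0, 0.0], [-0.001, 0, 0.012, 0.006, 0, 0, 0.0], [0, 0, 0.012, 0.006, 0, 0, 0.0], [0, 0, 0, 0.006, 0, 0, 0.0]])

```text
clock: 22.45
position: [583.9, 1.8, 19.4]
ee_rot: [-0.504, 0.508, -0.5, 0.488]
contact_force: [4.3, 1.6, 0.1]
gripper_width: 10.2
```

```bash
python3 - <<'E'
from h import *
go(622,1.2,18.8,-90.8)
E
```

```text
t22.4 pos [583.9   1.8  19.4] yaw -91.0->-90.8 d mm [-0.  -0.3 38.1] turn [ 0.024 -0.003  0.008] d after turn [ 0.1  0.6 38.1] F [4.3 1.6 0.1] w 10.2 q6 1.27
```

Call:
play_rows(series=[[-0.001, 0, 0.012, 0.02, -0.002, 0.01, 0.0], [-0.001, 0, 0.012, 0.01, 0, 0, 0.0], [-0.001, 0, 0.01, 0.01, 0, 0, 0.0], [-0.001, 0, 0.01, 0.01, 0, 0, 0.0], [-0.001, 0, 0.008, 0.01, 0, 0, 0.0]])

```text
clock: 22.95
position: [586.0, 0.7, 18.4]
ee_rot: [-0.515, 0.52, -0.49, 0.473]
contact_force: [-14.2, 0.9, 12.5]
gripper_width: 9.9
```

```bash
python3 - <<'E'
from h import *
go(622,1.2,18.8,-90.8)
E
```

```text
t22.9 pos [586.    0.7  18.4] yaw -91.3->-90.8 d mm [-1.2 -3.  35.9] turn [ 0.072 -0.009  0.013] d after turn [-1.  -0.4 36. ] F [-14.2   0.9  12.5] w 9.9 q6 1.28
```

Call:
play_rows(series=[[-0.001, 0, 0.014, 0.07, -0.006, 0.01, 0.0], [-0.001, 0, 0.014, 0.05, 0, 0, 0.0]])

```text
clock: 23.15
position: [596.1, -0.8, 18.2]
ee_rot: [0.496, -0.499, 0.51, -0.495]
contact_force: [-15.5, 1.6, 15.1]
gripper_width: 10.0
```

```bash
python3 - <<'E'
from h import *
go(622,1.2,18.8,-90.8)
E
```

```text
t23.1 pos [596.1  -0.8  18.2] yaw -91.1->-90.8 d mm [-2.5 -0.3 25.9] turn [-0.009 -0.005  0.011] d after turn [-2.4 -0.6 25.9] F [-15.5   1.6  15.1] w 10.0 q6 1.26
```

Call:
play_rows(series=[[-0.003, -0.001, 0.014, 0.01, -0.003, 0.01, 0.0], [-0.002, 0, 0.014, 0.03, 0, 0, 0.0]])

```text
clock: 23.35
position: [612.4, 1.2, 18.1]
ee_rot: [0.491, -0.496, 0.513, -0.5]
contact_force: [-20.4, 1.4, 22.1]
gripper_width: 9.8
```

```bash
python3 - <<'E'
from h import *
go(622,1.2,18.8,-90.8)
E
```

```text
t23.4 pos [612.4   1.2  18.1] yaw -91.0->-90.8 d mm [-0.2 -0.4  9.6] turn [-0.026 -0.004  0.007] d after turn [-0.1 -0.7  9.6] F [-20.4   1.4  22.1] w 9.8 q6 1.26
```

Call:
play_rows(series=[[-0.001, -0.001, 0.01, -0.02, -0.003, 0.005, 0.0], [-0.001, 0, 0.01, 0.01, 0, 0, 0.0]])

```text
clock: 23.55
position: [622.3, 1.2, 18.2]
ee_rot: [-0.499, 0.505, -0.504, 0.492]
contact_force: [-23.0, 6.7, 23.5]
gripper_width: 9.7
```

Call:
play_rows(series=[[-0.001, 0, 0.01, 0.02, 0, 0.005, 0.0]])

```text
clock: 23.65
position: [622.2, 1.2, 18.1]
ee_rot: [-0.499, 0.507, -0.503, 0.491]
contact_force: [-32.3, 8.3, 31.2]
gripper_width: 10.1
```

```bash
python3 - <<'E'
from h import *
go(622,1.2,18.8,-90.8)
E
```

```text
t23.6 pos [622.2   1.2  18.1] yaw -91.1->-90.8 d mm [ 0.  -0.7 -0.2] turn [ 0.012 -0.006  0.004] d after turn [ 0.  -0.7 -0.2] F [-32.3   8.3  31.2] w 10.1 q6 1.29
```

Call:
play_rows(series=[[0, 0, -0.001, 0, 0, 0, 0.0], [0, 0, 0, 0, 0, 0, 0.05], [0, 0, 0, 0, 0, 0, 0.05], [0, 0, 0, 0, 0, 0, 0.05], [0, -0.02, 0, 0, 0, 0, 0.05], [0, -0.03, 0, 0, 0, 0, 0.05], [0, -0.04, 0, 0, 0, 0, 0.05], [0, -0.04, 0, 0, 0, 0, 0.05], [0, -0.02, 0, 0, 0, 0, 0.05], [0, 0, 0, 0, 0, 0, 0.05]])

```text
clock: 24.65
position: [629.6, 1.8, 172.5]
ee_rot: [0.496, -0.504, 0.506, -0.493]
contact_force: [0.9, -0.6, -0.5]
gripper_width: 50.0
```

```bash
python3 - <<'E'
from h import *
go(417,315,180,-90)
w=get_image("wrist"); t=get_image("top")
cv2.imwrite("pics/w9.png",w["color"][:,:,::-1]); cv2.imwrite("pics/t9.png",t["color"][:,:,::-1])
cv2.imwrite("pics/c9.png",np.hstack([cv2.resize(w["color"][:300],(400,188)),cv2.resize(cv2.resize(t["color"][205:325,100:205],None,fx=1.79,fy=1.567),(188,188))])[:,:,::-1])
E
```

```text
t24.6 pos [629.6   1.8 172.5] yaw -91.2->-90.0 d mm [-308.8   -9.  -218.9] turn [ 0.    -0.02   0.005] d after turn [-313.2   -7.5 -212.6] F [ 0.9 -0.6 -0.5] w 50.0 q6 1.29
```

View pics/w9.png

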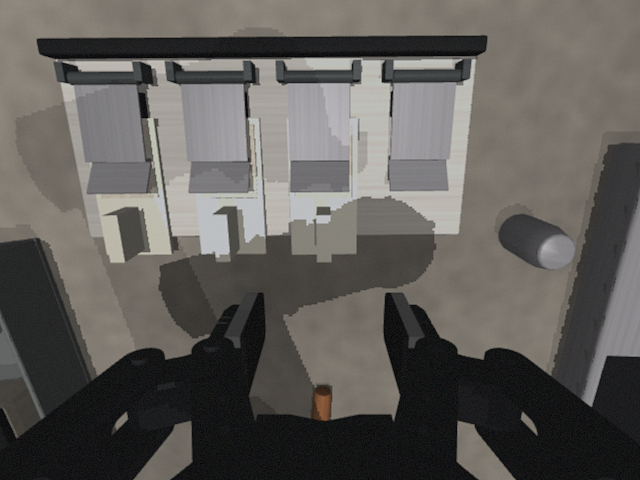

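Call:
play_rows(series=[[0, 0, 0, 0, -0.125, 0, 0.05], [-0.038, 0, -0.02, 0, 0, 0, 0.05], [-0.038, 0, -0.02, 0, 0, 0, 0.05], [-0.038, 0, -0.02, 0, 0, 0, 0.05], [-0.038, 0, -0.02, 0, 0, 0, 0.05], [-0.038, 0, -0.02, 0, 0, 0, 0.05], [-0.038, 0, -0.02, 0, 0, 0, 0.05], [-0.038, 0, -0.02, 0, 0, 0, 0.05], [-0.038, 0, -0.02, 0, 0, 0, 0.05], [-0.035, 0, -0.02, 0, 0, 0, 0.05]])

```text
clock: 25.75
position: [399.8, 321.9, 146.9]
ee_rot: [0.538, -0.48, 0.471, -0.508]
contact_force: [1.0, -0.1, 0.0]
gripper_width: 50.2
```

Call:
play_rows(series=[[0, 0, 0, 0, 0, 0, 0.05], [0, 0, 0, 0, 0, 0, 0.05], [0, 0, 0, 0, 0, 0, 0.05]])

```text
clock: 26.05
position: [395.6, 323.6, 141.9]
ee_rot: [0.543, -0.478, 0.47, -0.506]
contact_force: [0.4, -0.1, 0.1]
gripper_width: 50.1
```

```bash
python3 - <<'E'
from h import *
go(414,322,150,-84)
w=get_image("wrist")
cv2.imwrite("pics/w10.png",w["color"][:,:,::-1])
E
```

```text
t26.1 pos [395.6 323.6 141.9] yaw -84.1->-84.0 d mm [ 3.7 -8.9 17.7] turn [ 0.046 -0.003  0.026] d after turn [ 3.5 -8.1 18.1] F [ 0.4 -0.1  0.1] w 50.1 q6 0.69
```

View pics/w10.png

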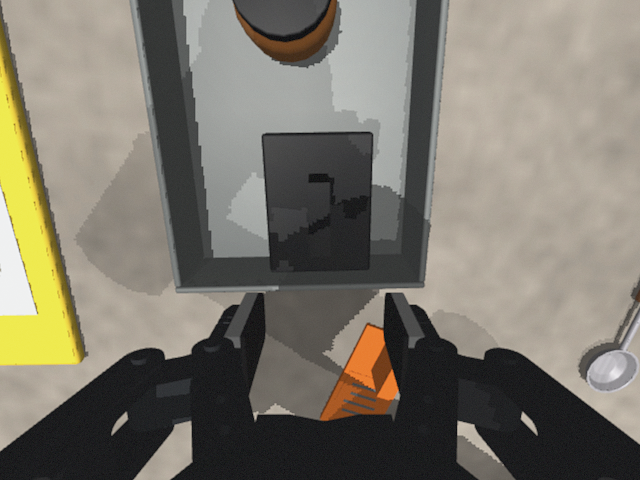

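```bash
python3 - <<'E'
from h import *
w=get_image("wrist")
c=np.array([ray(w,p,67)[:2] for p in((263,133),(372,132),(370,270),(270,270))]); print(c.round(1).tolist(),c.mean(0))
e=c[0]+c[1]-c[2]-c[3]; print(np.degrees(np.arctan2(e[1],e[0])), [np.linalg.norm(c[i]-c[(i+1)%4]).round() for i in range(4)])
print("fin front top",ray(w,(309,175),101),ray(w,(334,178),101))
print("basket floor/top corners",[ray(w,p,65)[:2].round() for p in((176,291),(424,284))])
p=c.mean(0); go(p[0],p[1],72,np.degrees(np.arctan2(e[1],e[0]))-90)
E
```

```text
[[458.9, 365.7], [466.3, 298.5], [373.6, 286.4], [367.2, 356.5]] [416.47263168 326.78083952]
6.617028346353576 [np.float64(68.0), np.float64(93.0), np.float64(70.0), np.float64(92.0)]
fin front top [441.1709725  335.22657182 101.        ] [440.87597897 321.31202233 101.        ]
basket floor/top corners [array([344., 423.]), array([365., 245.])]
t26.1 pos [396.1 323.2 142.2] yaw -84.2->-83.4 d mm [-3.3 69.1 23.8] turn [ 0.046 -0.015  0.026] d after turn [-1.2 70.2 20.7] F [-0.3 -1.2  0.6] w 49.9 q6 0.69
```

Call:
play_rows(series=[[-0.001, 0, 0.012, 0.03, -0.01, 0.02, 0.05], [0, 0, 0.012, 0.016, 0, 0.006, 0.05], [0, 0.015, 0, 0, 0, 0, 0.05], [0, 0.015, 0, 0, 0, 0, 0.05], [0, 0.015, 0, 0, 0, 0, 0.05], [0, 0, 0, 0, 0, 0, 0.05], [0, 0, 0, 0, 0, 0, 0.05], [0, 0, 0, 0, 0, 0, 0.05]])

```text
clock: 26.95
position: [427.8, 322.3, 96.2]
ee_rot: [-0.522, 0.474, -0.476, 0.526]
contact_force: [-0.0, 0.5, 0.7]
gripper_width: 50.2
```

```bash
python3 - <<'E'
from h import *
go(418,326,71,-83.4)
E
```

```text
t26.9 pos [427.8 322.3  96.2] yaw -84.4->-83.4 d mm [-4.6 25.2 -9.5] turn [-0.005 -0.017 -0.002] d after turn [-4.8 25.2 -9.3] F [-0.   0.5  0.7] w 50.2 q6 0.72
```

Call:
play_rows(series=[[-0.004, 0.006, -0.007, -0.005, -0.017, -0.002, 0.05], [-0.001, 0.008, -0.002, 0, 0, 0, 0.05], [0, 0.008, 0, 0, 0, 0, 0.05], [0, 0, 0, 0, 0, 0, 0.05], [0, 0, 0, 0, 0, 0, 0.05], [0, 0, 0, 0, 0, 0, 0.05]])

```text
clock: 27.55
position: [418.1, 327.7, 73.9]
ee_rot: [-0.528, 0.47, -0.47, 0.53]
contact_force: [-1.1, -0.5, 0.9]
gripper_width: 50.1
```

```bash
python3 - <<'E'
from h import *
go(418,326,71,-83.4)
E
```

```text
t27.6 pos [418.1 327.7  73.9] yaw -83.3->-83.4 d mm [ 1.7  2.9 -0.3] turn [-0.002  0.003 -0.002] d after turn [ 1.6  2.9 -0.3] F [-1.1 -0.5  0.9] w 50.1 q6 0.72
```

Call:
play_rows(series=[[0.001, 0.003, 0, 0, 0, 0, 0.05], [0, 0, 0, 0, 0, 0, 0.05], [0, 0, 0, 0, 0, 0, 0.0], [0, 0, 0, 0, 0, 0, 0.0], [0, 0, 0, 0, 0, 0, 0.0], [0, 0, 0, 0, 0, 0, 0.0], [0, 0, 0, 0, 0, 0, 0.0], [0, 0, 0, 0, 0, 0, 0.0]])

```text
clock: 28.35
position: [418.8, 327.3, 71.4]
ee_rot: [-0.527, 0.47, -0.47, 0.53]
contact_force: [-0.7, 0.4, -0.5]
gripper_width: 9.5
```

Call:
play_rows(series=[[0, -0.01, 0, 0, 0, 0, 0.0], [0, -0.03, 0, 0, 0, 0, 0.0], [0, -0.03, 0, 0, 0, 0, 0.0], [0, -0.03, 0, 0, 0, 0, 0.0], [0, -0.02, 0, 0, 0, 0, 0.0], [0, 0, 0, 0, 0, 0, 0.0], [0, 0, 0, 0, 0, 0, 0.0], [0, 0, 0, 0, 0, 0, 0.0]])

```text
clock: 29.15
position: [415.4, 323.3, 194.1]
ee_rot: [0.53, -0.471, 0.47, -0.526]
contact_force: [-0.3, 0.1, -2.3]
gripper_width: 9.5
```

```bash
python3 - <<'E'
from h import *
go(588.5,-342.5,205,-91.6)
g=get_image("top"); cv2.imwrite("pics/t11.png",g["color"][:,:,::-1])
im=g["color"][175:250,430:515].astype(int); m=(im.max(2)<60).astype(np.uint8)
for c in cv2.findContours(m,0,2)[0]:
    if cv2.contourArea(c)>500: e=cv2.fitEllipse(c); print(e, "plate",ray(g,(e[0][0]+430,e[0][1]+175),54))
E
```

```text
t29.1 pos [415.4 323.3 194.1] yaw -83.4->-91.6 d mm [681.3  -9.5  95.2] turn [0.005 0.143 0.003] d after turn [660.7 -10.9 191.7] F [-0.3  0.1 -2.3] w 9.5 q6 0.72
((39.872867584228516, 39.2880744934082), (56.16616439819336, 60.59636306762695), 116.28976440429688) plate [ 589.52261028 -341.88584719   54.        ]
```

Call:
play_rows(series=[[0, 0, 0, 0, 0.08, 0, 0.0], [0, 0, 0, 0, 0.08, 0, 0.0], [0.02, 0, 0.006, 0, 0, 0, 0.0], [0.032, 0, 0.01, 0, 0, 0, 0.0], [0.032, 0, 0.01, 0, 0, 0, 0.0], [0.032, 0, 0.01, 0, 0, 0, 0.0], [0.032, 0, 0.01, 0, 0, 0, 0.0], [0.032, 0, 0.01, 0, 0, 0, 0.0], [0.032, 0, 0.01, 0, 0, 0, 0.0], [0.032, 0, 0.01, 0, 0, 0, 0.0]])

```text
clock: 30.2
position: [474.1, 66.1, 181.5]
ee_rot: [-0.501, 0.512, -0.51, 0.476]
contact_force: [1.2, 0.1, -1.8]
gripper_width: 9.7
```

Call:
play_rows(series=[[0.032, 0, 0.01, 0, 0, 0, 0.0], [0.032, 0, 0.01, 0, 0, 0, 0.0], [0.032, 0, 0.01, 0, 0, 0, 0.0], [0.032, 0, 0.01, 0, 0, 0, 0.0], [0.032, 0, 0.01, 0, 0, 0, 0.0], [0.03, 0, 0.01, 0, 0, 0, 0.0], [0.02, 0, 0.006, 0, 0, 0, 0.0], [0, 0, 0, 0, 0, 0, 0.0], [0, 0, 0, 0, 0, 0, 0.0], [0, 0, 0, 0, 0, 0, 0.0]])

```text
clock: 31.2
position: [524.8, -159.5, 169.9]
ee_rot: [-0.507, 0.52, -0.505, 0.467]
contact_force: [-0.3, 0.1, -2.0]
gripper_width: 9.8
```

```bash
python3 - <<'E'
from h import *
go(589,-342.3,180,-93)
E
```

```text
t31.2 pos [ 524.8 -159.5  169.9] yaw -92.9->-93.0 d mm [179.5  -9.5  72.9] turn [0.055 0.001 0.026] d after turn [179.1 -10.1  73.7] F [-0.3  0.1 -2. ] w 9.8 q6 1.49
```

Call:
play_rows(series=[[0.02, -0.01, 0.008, 0.03, 0, 0.013, 0.0], [0.03, -0.005, 0.012, 0.025, 0, 0.013, 0.0], [0.032, 0, 0.013, 0, 0, 0, 0.0], [0.032, 0, 0.013, 0, 0, 0, 0.0], [0.03, 0, 0.012, 0, 0, 0, 0.0], [0.02, 0, 0.008, 0, 0, 0, 0.0], [0, 0, 0, 0, 0, 0, 0.0], [0, 0, 0, 0, 0, 0, 0.0], [0, 0, 0, 0, 0, 0, 0.0]])

```text
clock: 32.1
position: [585.1, -320.3, 182.1]
ee_rot: [-0.491, 0.511, -0.506, 0.491]
contact_force: [0.2, -0.3, -2.4]
gripper_width: 9.7
```

```bash
python3 - <<'E'
from h import *
go(589,-342.3,140,-93)
E
```

```text
t32.1 pos [ 585.1 -320.3  182.1] yaw -92.0->-93.0 d mm [22.1 42.   4.8] turn [ 0.005  0.017 -0.004] d after turn [21.8 42.1  5. ] F [ 0.2 -0.3 -2.4] w 9.7 q6 1.80
```

Call:
play_rows(series=[[0.01, 0.01, 0.003, 0.005, 0.017, -0.004, 0.0], [0.009, 0.012, 0.002, 0, 0, 0, 0.0], [0, 0.012, 0, 0, 0, 0, 0.0], [0, 0.008, 0, 0, 0, 0, 0.0], [0, 0, 0, 0, 0, 0, 0.0], [0, 0, 0, 0, 0, 0, 0.0], [0, 0, 0, 0, 0, 0, 0.0]])

```text
clock: 32.8
position: [588.6, -337.5, 135.2]
ee_rot: [-0.488, 0.513, -0.511, 0.487]
contact_force: [1.2, -1.1, -3.1]
gripper_width: 9.9
```

```bash
python3 - <<'E'
from h import *
go(589,-342.3,121,-93)
E
```

```text
t32.8 pos [ 588.6 -337.5  135.2] yaw -92.9->-93.0 d mm [ 4.8 14.2  0.6] turn [ 0.003  0.002 -0.002] d after turn [ 4.8 14.2  0.6] F [ 1.2 -1.1 -3.1] w 9.9 q6 1.80
```

Call:
play_rows(series=[[0.004, 0.003, 0, 0.003, 0.002, -0.002, 0.0], [0.001, 0.005, 0, 0, 0, 0, 0.0], [0, 0.004, 0, 0, 0, 0, 0.0], [0, 0, 0, 0, 0, 0, 0.0], [0, 0, 0, 0, 0, 0, 0.0], [0, 0, 0, 0, 0, 0, 0.0]])

```text
clock: 33.4
position: [589.1, -343.2, 123.7]
ee_rot: [0.487, -0.512, 0.514, -0.487]
contact_force: [0.7, 0.5, -2.3]
gripper_width: 9.8
```

```bash
python3 - <<'E'
from h import *
go(589,-342.3,120.4,-93)
E
```

```text
t33.4 pos [ 589.1 -343.2  123.7] yaw -93.0->-93.0 d mm [-0.9  3.3 -0.1] turn [-0.003  0.     0.001] d after turn [-0.9  3.3 -0.1] F [ 0.7  0.5 -2.3] w 9.8 q6 1.81
```

Call:
play_rows(series=[[0, 0.002, 0, 0, 0, 0, 0.0], [0, 0.001, 0, 0, 0, 0, 0.0], [0, 0, 0, 0, 0, 0, 0.0], [0, 0, 0, 0, 0, 0, 0.0]])

```text
clock: 33.8
position: [589.3, -343.2, 120.9]
ee_rot: [0.486, -0.511, 0.514, -0.487]
contact_force: [-0.6, -0.4, -2.8]
gripper_width: 9.7
```

Call:
play_rows(series=[[0, 0.001, 0, 0, 0, 0, 0.0], [0, 0, 0, 0, 0, 0, 0.0], [0, 0, 0, 0, 0, 0, 0.0]])

```text
clock: 34.1
position: [589.7, -343.2, 120.4]
ee_rot: [0.486, -0.511, 0.514, -0.488]
contact_force: [-0.5, -0.8, -3.3]
gripper_width: 9.5
```

```bash
python3 - <<'E'
from h import *
go(589,-342.3,120.4,-93)
E
```

```text
t34.1 pos [ 589.7 -343.2  120.4] yaw -92.9->-93.0 d mm [-0.9  0.  -0.8] turn [-0.005  0.001  0.002] d after turn [-0.9  0.  -0.8] F [-0.5 -0.8 -3.3] w 9.5 q6 1.81
```

Call:
play_rows(series=[[0, 0.0015, 0, -0.005, 0, 0, 0.0], [0, 0, 0, 0, 0, 0, 0.0], [0, 0, 0, 0, 0, 0, 0.0]])

```text
clock: 34.4
position: [590.0, -343.3, 120.4]
ee_rot: [0.488, -0.512, 0.513, -0.486]
contact_force: [-0.2, -0.2, -2.0]
gripper_width: 9.5
```

Call:
play_rows(series=[[0, 0.0015, 0, 0, 0, 0, 0.0], [0, 0, 0, 0, 0, 0, 0.0], [0, 0, 0, 0, 0, 0, 0.0]])

```text
clock: 34.7
position: [589.9, -343.3, 120.4]
ee_rot: [0.488, -0.511, 0.513, -0.486]
contact_force: [-0.9, -0.5, 0.2]
gripper_width: 10.0
```

Call:
play_rows(series=[[0, 0, 0, 0, 0, 0, 0.05], [0, 0, 0, 0, 0, 0, 0.05], [0, 0, 0, 0, 0, 0, 0.05], [0, 0, 0, 0, 0, 0, 0.05], [0, -0.01, 0, 0, 0, 0, 0.05], [0, -0.025, 0, 0, 0, 0, 0.05], [0, -0.025, 0, 0, 0, 0, 0.05], [0, -0.02, 0, 0, 0, 0, 0.05], [0, 0, 0, 0, 0, 0, 0.05], [0, 0, 0, 0, 0, 0, 0.05]])

```text
clock: 35.7
position: [590.8, -344.1, 206.0]
ee_rot: [0.488, -0.51, 0.515, -0.487]
contact_force: [-0.2, 0.8, 0.2]
gripper_width: 50.3
```

```bash
python3 - <<'E'
from h import *
go(443,-331,180,-100)
w=get_image("wrist"); cv2.imwrite("pics/w12.png",w["color"][:,:,::-1]); cv2.imwrite("pics/s12.png",get_image("side")["color"][:,:,::-1])
E
```

```text
t35.7 pos [ 590.8 -344.1  206. ] yaw -92.9->-100.0 d mm [  -5.8   25.5 -148.3] turn [-0.004  0.124  0.006] d after turn [  12.7   26.  -147.8] F [-0.2  0.8  0.2] w 50.3 q6 1.81
```

Call:
play_rows(series=[[0, 0, -0.03, 0, 0, 0, 0.05], [0, 0, -0.035, 0, 0, 0, 0.05], [0, 0, -0.035, 0, 0, 0, 0.05], [0, 0, -0.035, 0, 0, 0, 0.05], [0, 0.01, -0.03, 0, 0, 0, 0.05], [0, 0.01, -0.02, 0, 0, 0, 0.05], [0, 0, 0, 0, 0, 0, 0.05], [0, 0, 0, 0, 0, 0, 0.05], [0, 0, 0, 0, 0, 0, 0.05]])

```text
clock: 36.7
position: [395.2, -332.0, 175.0]
ee_rot: [-0.491, 0.516, -0.509, 0.484]
contact_force: [0.2, 1.0, -0.3]
gripper_width: 50.1
```

```bash
python3 - <<'E'
from h import *
go(443.8,-335,180,-93)
w=get_image("wrist"); print(proj(w,(443.8,-335,104.5)),proj(w,(589,-342,150))); cv2.imwrite("pics/w13.png",w["color"][:,:,::-1])
E
```

```text
t36.7 pos [ 395.2 -332.   175. ] yaw -92.9->-93.0 d mm [ 0.5 -5.6 48.6] turn [ 0.014  0.002 -0.   ] d after turn [ 0.4 -5.  48.7] F [ 0.2  1.  -0.3] w 50.1 q6 1.90
[324.58071441 167.41419157] [ 324.30843899 -193.0254662 ]
```

View pics/w13.png

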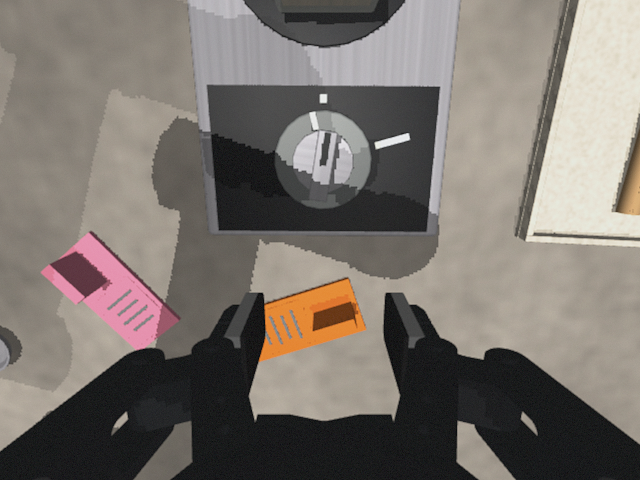

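```bash
python3 - <<'E'
from h import *
w=get_image("wrist"); im=w["color"]; c=cv2.resize(im[105:215,265:425],None,fx=5,fy=5,interpolation=2); cv2.imwrite("pics/w14.png",c[:,:,::-1])
E
```

```text
(no output)
```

View pics/w14.png

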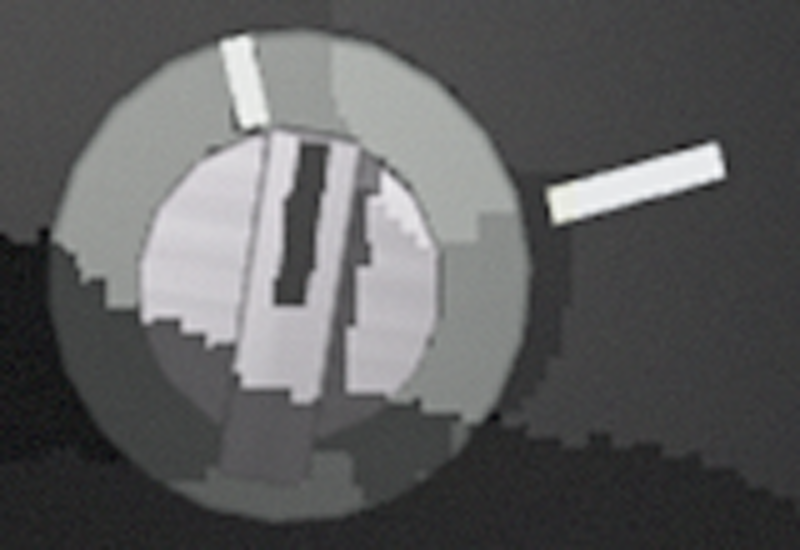

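```bash
python3 - <<'E'
from h import *
w=get_image("wrist"); P=lambda c:(c[0]/5+265,c[1]/5+105)
A=lambda a,b:np.degrees(np.arctan2(*(b-a)[1::-1]))
c=[ray(w,P(p),104.5)[:2] for p in((270,130),(360,145),(308,482),(222,475))]
print("bar c",np.mean(c,0),A(c[3],c[0]),A(c[2],c[1]))
t=[ray(w,P(p),50)[:2] for p in((551,207),(723,160))]; ax=ray(w,P((289,276)),64.5)[:2]
print("ring c",ax,"tick dir",A(*t),"from ring",A(ax,t[0]),A(ax,t[1]),"mark",A(ax,ray(w,P((245,82)),64.5)[:2]), "line",A(ray(w,P((290,300)),104.5)[:2],ray(w,P((315,145)),104.5)[:2]))
b=np.mean(c,0); go(444.5,-334,145,A(c[3],c[0])-90)
E
```

```text
bar c [ 444.27811151 -334.00865006] -11.33686017127721 -11.388936392277751
ring c [ 445.54616948 -333.91960232] tick dir -77.85929790120662 from ring -79.97301055671745 -79.13957422119736 mark 10.146129211828665 line -12.202754752754364
t36.9 pos [ 395.7 -332.1  175.2] yaw -92.8->-101.3 d mm [-0.5 29.5 49.2] turn [0.013 0.148 0.001] d after turn [-7.7 30.2 48.2] F [ 0.6 -0.4  0.3] w 50.2 q6 1.90
```

Call:
play_rows(series=[[0, 0, 0, 0.013, 0.13, 0, 0.05], [0, 0, 0, 0, 0.018, 0, 0.05], [-0.004, 0.01, 0.022, 0, 0, 0, 0.05], [-0.004, 0.015, 0.022, 0, 0, 0, 0.05], [0, 0.005, 0, 0, 0, 0, 0.05], [0, 0, 0, 0, 0, 0, 0.05], [0, 0, 0, 0, 0, 0, 0.05]])

```text
clock: 37.55
position: [445.3, -333.7, 145.1]
ee_rot: [0.45, -0.545, 0.547, -0.45]
contact_force: [0.1, 0.1, 0.5]
gripper_width: 50.0
```

```bash
python3 - <<'E'
from h import *
go(444.5,-334,77,-101.4)
E
```

```text
t37.5 pos [ 445.3 -333.7  145.1] yaw -101.0->-101.4 d mm [ 0.3 68.1 -0.8] turn [-0.002  0.007  0.002] d after turn [ 0.5 68.1 -0.7] F [0.1 0.1 0.5] w 50.0 q6 1.73
```

Call:
play_rows(series=[[0, 0.018, 0, 0, 0.007, 0, 0.05], [0, 0.018, 0, 0, 0, 0, 0.05], [0, 0.012, 0, 0, 0, 0, 0.05], [0, 0, 0, 0, 0, 0, 0.05], [0, 0, 0, 0, 0, 0, 0.05], [0, 0, 0, 0, 0, 0, 0.05]])

```text
clock: 38.15
position: [445.7, -335.3, 100.5]
ee_rot: [0.448, -0.543, 0.55, -0.449]
contact_force: [0.1, 0.5, 0.1]
gripper_width: 50.1
```

```bash
python3 - <<'E'
from h import *
go(444.5,-334,77,-101.4)
E
```

```text
t38.1 pos [ 445.7 -335.3  100.5] yaw -101.3->-101.4 d mm [-1.1 23.5 -1.6] turn [-0.009  0.002  0.005] d after turn [-1.  23.5 -1.4] F [0.1 0.5 0.1] w 50.1 q6 1.72
```

Call:
play_rows(series=[[-0.001, 0.008, -0.001, -0.009, 0.002, 0.005, 0.05], [0, 0.01, 0, 0, 0, 0, 0.05], [0, 0.002, 0, 0, 0, 0, 0.05], [0, 0, 0, 0, 0, 0, 0.05], [0, 0, 0, 0, 0, 0, 0.05], [0, 0, 0, 0, 0, 0, 0.05]])

```text
clock: 38.75
position: [445.8, -334.5, 80.2]
ee_rot: [0.447, -0.547, 0.548, -0.448]
contact_force: [0.4, -0.3, 0.7]
gripper_width: 49.8
```

```bash
python3 - <<'E'
from h import *
go(444.5,-334,77,-101.4)
E
```

```text
t38.8 pos [ 445.8 -334.5   80.2] yaw -101.4->-101.4 d mm [-0.3  3.2 -1.4] turn [-0.002  0.    -0.   ] d after turn [-0.3  3.2 -1.4] F [ 0.4 -0.3  0.7] w 49.8 q6 1.73
```

Call:
play_rows(series=[[0, 0.002, -0.001, 0, 0, 0, 0.05], [0, 0, 0, 0, 0, 0, 0.0], [0, 0, 0, 0, 0, 0, 0.0], [0, 0, 0, 0, 0, 0, 0.0], [0, 0, 0, 0, 0, 0, 0.0], [0, 0, 0, 0, 0, 0, 0.0], [0, 0, 0, 0, 0, 0, 0.0]])

```text
clock: 39.45
position: [445.2, -333.3, 78.7]
ee_rot: [0.447, -0.547, 0.548, -0.449]
contact_force: [-0.8, 1.1, 1.2]
gripper_width: 9.3
```

```bash
python3 - <<'E'
from h import *
go(444.5,-334,77,-101.4-66.4)
E
```

```text
t39.5 pos [ 445.2 -333.3   78.7] yaw -101.4->-167.8 d mm [ 0.8  1.7 -0.5] turn [-0.002  1.159 -0.003] d after turn [0.8 1.7 0.5] F [-0.8  1.1  1.2] w 9.3 q6 1.73
```

Call:
play_rows(series=[[0, 0, 0, 0, 0.08, 0, 0.0], [0, 0, 0, 0, 0.1, 0, 0.0], [0, 0, 0, 0, 0.1, 0, 0.0], [0, 0, 0, 0, 0.1, 0, 0.0], [0, 0, 0, 0, 0, 0, 0.0]])

```text
clock: 39.95
position: [445.3, -332.8, 78.7]
ee_rot: [0.331, -0.624, 0.624, -0.334]
contact_force: [-0.7, 1.0, 0.5]
gripper_width: 9.2
```

```bash
python3 - <<'E'
from h import *
go(444.8,-333.6,78.7,-167.8)
E
```

```text
t40.0 pos [ 445.3 -332.8   78.7] yaw -123.9->-167.8 d mm [ 0.9  0.  -0. ] turn [-0.001  0.765 -0.004] d after turn [0.7 0.  0.6] F [-0.7  1.   0.5] w 9.2 q6 1.33
```

Call:
play_rows(series=[[0.0005, 0, 0, 0, 0.1, 0, 0.0], [0, 0, 0, 0, 0.1, 0, 0.0], [0, 0, 0, 0, 0.1, 0, 0.0], [0, 0, 0, 0, 0.1, 0, 0.0], [0, 0, 0, 0, 0.1, 0, 0.0], [0, 0, 0, 0, 0.1, 0, 0.0], [0, 0, 0, 0, 0, 0, 0.0], [0, 0, 0, 0, 0, 0, 0.0]])

```text
clock: 40.75
position: [446.0, -332.3, 78.7]
ee_rot: [-0.13, 0.695, -0.694, 0.134]
contact_force: [-0.4, 2.0, -0.3]
gripper_width: 8.9
```

```bash
python3 - <<'E'
from h import *
go(444.8,-333.6,78.7,-167.8)
E
```

```text
t40.8 pos [ 446.  -332.3   78.7] yaw -158.5->-167.8 d mm [ 1.6 -0.   0.8] turn [ 0.001  0.163 -0.005] d after turn [1.4 0.  1. ] F [-0.4  2.  -0.3] w 8.9 q6 0.73
```

Call:
play_rows(series=[[0.001, 0, 0, 0, 0.08, 0, 0.0], [0, 0, 0, 0, 0.07, 0, 0.0], [0, 0, 0, 0, 0, 0, 0.0], [0, 0, 0, 0, 0, 0, 0.0]])

```text
clock: 41.15
position: [446.2, -332.2, 78.7]
ee_rot: [-0.079, 0.703, -0.702, 0.084]
contact_force: [-0.1, 0.7, 0.4]
gripper_width: 9.1
```

```bash
python3 - <<'E'
from h import *
go(444.8,-333.6,78.7,-167.8)
E
```

```text
t41.1 pos [ 446.2 -332.2   78.7] yaw -166.7->-167.8 d mm [ 1.7 -0.   1. ] turn [ 0.001  0.019 -0.007] d after turn [1.7 0.  1. ] F [-0.1  0.7  0.4] w 9.1 q6 0.59
```

Call:
play_rows(series=[[0.001, 0, 0, 0, 0.02, 0, 0.0], [0, 0, 0, 0, 0, 0, 0.0], [0, 0, 0, 0, 0, 0, 0.0]])

```text
clock: 41.45
position: [446.3, -332.3, 78.7]
ee_rot: [-0.072, 0.704, -0.702, 0.079]
contact_force: [1.4, 1.2, -1.3]
gripper_width: 8.8
```

```bash
python3 - <<'E'
from h import *
go(444.8,-333.6,78.7,-167.8)
E
```

```text
t41.5 pos [ 446.3 -332.3   78.7] yaw -167.7->-167.8 d mm [1.7 0.  1. ] turn [ 0.001  0.002 -0.009] d after turn [1.7 0.  1. ] F [ 1.4  1.2 -1.3] w 8.8 q6 0.57
```

Call:
play_rows(series=[[0, 0, 0, 0, 0, 0, 0.05], [0, 0, 0, 0, 0, 0, 0.05], [0, 0, 0, 0, 0, 0, 0.05], [0, 0, 0, 0, 0, 0, 0.05], [0, -0.02, 0, 0, 0, 0, 0.05], [0, -0.03, 0, 0, 0, 0, 0.05], [0, -0.03, 0, 0, 0, 0, 0.05], [0, -0.03, 0, 0, 0, 0, 0.05], [0, 0, 0, 0, 0, 0, 0.05], [0, 0, 0, 0, 0, 0, 0.05]])

```text
clock: 42.45
position: [442.7, -333.8, 192.1]
ee_rot: [-0.074, 0.704, -0.702, 0.077]
contact_force: [-0.1, 0.6, -0.9]
gripper_width: 50.4
```

```bash
python3 - <<'E'
from h import *
go(395,-332,180,-93)
E
```

```text
t42.5 pos [ 442.7 -333.8  192.1] yaw -167.7->-93.0 d mm [ 46.3  11.9 -11.9] turn [-1.000e-03 -1.304e+00 -4.000e-03] d after turn [  0.7  12.1 -47.7] F [-0.1  0.6 -0.9] w 50.4 q6 0.57
```

Call:
play_rows(series=[[0, 0, 0, 0, -0.13, 0, 0.05], [0, 0, 0, 0, -0.13, 0, 0.05], [0, 0, 0, 0, -0.13, 0, 0.05], [0, 0, 0, 0, -0.13, 0, 0.05], [0, 0, 0, 0, -0.13, 0, 0.05], [0, 0, 0, 0, -0.13, 0, 0.05], [0, 0, 0, 0, -0.13, 0, 0.05], [0, 0, 0, 0, -0.13, 0, 0.05], [0, 0, 0, 0, -0.13, 0, 0.05], [0, 0, 0, 0, -0.1, 0, 0.05]])

```text
clock: 43.45
position: [436.2, -331.3, 180.3]
ee_rot: [-0.492, 0.516, -0.502, 0.49]
contact_force: [0.6, -0.9, 0.5]
gripper_width: 50.1
```

Call:
play_rows(series=[[0, 0.005, -0.022, 0, 0, 0, 0.05], [0, 0.005, -0.02, 0, 0, 0, 0.05], [0, 0, 0, 0, 0, 0, 0.05], [0, 0, 0, 0, 0, 0, 0.05], [0, 0, 0, 0, 0, 0, 0.05]])

```text
clock: 43.95
position: [391.1, -328.8, 165.6]
ee_rot: [-0.494, 0.518, -0.498, 0.489]
contact_force: [-0.3, 0.4, 0.3]
gripper_width: 50.1
```

```bash
python3 - <<'E'
from h import *
go(395,-332,180,-93)
w=get_image("wrist"); t=get_image("top"); u,v=proj(w,(444.5,-334,104.5)).astype(int); print(u,v)
x0,y0=u-60,v-60
c=cv2.resize(w["color"][y0:y0+120,x0:x0+130],None,fx=4,fy=4,interpolation=2); print(x0,y0)
k=cv2.resize(t["color"][130:330,90:240],(280,373)); k2=cv2.resize(t["color"][130:330,210:380],(280,329))
C=np.zeros((600,800,3),np.uint8); C[:480,:520]=c; C[:300,520:800]=cv2.resize(t["color"][135:235,210:375],(280,300)); C[300:,520:800]=cv2.resize(t["color"][130:330,380:535],(280,300))
cv2.imwrite("pics/fin.png",C[:,:,::-1]); cv2.imwrite("pics/wf.png",w["color"][:,:,::-1]); cv2.imwrite("pics/tf.png",t["color"][:,:,::-1])
E
```

```text
t44.0 pos [ 391.1 -328.8  165.6] yaw -91.9->-93.0 d mm [  2.9 -14.5   3.6] turn [ 0.026  0.019 -0.014] d after turn [  3.  -14.4   4. ] F [-0.3  0.4  0.3] w 50.1 q6 1.92
330 159
270 99
```

View pics/fin.png

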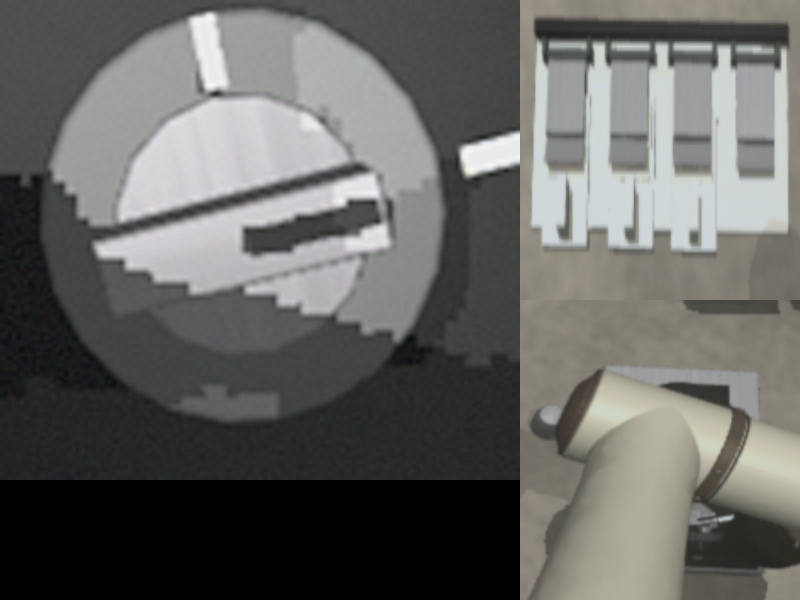

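```bash
python3 - <<'E'
from h import *
w=get_image("wrist"); P=lambda c:(c[0]/4+270,c[1]/4+99)
A=lambda a,b:np.degrees(np.arctan2(*(b-a)[1::-1]))
c=[ray(w,P(p),104.5)[:2] for p in((95,243),(375,172),(392,245),(115,315))]
ax=ray(w,P((243,215)),64.5)[:2]
print("bar",np.mean(c,0),A(c[0],c[1]),A(c[3],c[2]),"mark",A(ax,ray(w,P((208,54)),64.5)[:2]),"ring",ax)
im=w["color"]; m=(im.min(2)>190).astype(np.uint8); m[:, :385]=0; m[:105]=0;m[190:]=0;m[:,450:]=0
q=np.argwhere(m)[:,::-1].astype(np.float32); r=cv2.boxPoints(cv2.minAreaRect(q)); W=np.array([ray(w,p,50)[:2] for p in q],np.float32); l=cv2.fitLine(W,2,0,.01,.01).ravel(); print("tick",len(q),np.degrees(np.arctan2(l[1],l[0])),l[2:],"ax->tick",A(ax,l[2:]),A(np.mean(c,0),l[2:]))
t=get_image("top"); g=cv2.cvtColor(t["color"],cv2.COLOR_RGB2GRAY).astype(float)
for n,y in((4,172),(3,85),(2,1)):
    for dy in(-20,20):
        u=proj(t,(597,y+dy,13)); col=g[205:235,int(round(u[0]))-1:int(round(u[0]))+2].mean(1); i=np.argmax(col[:-1]-col[1:]); a=col[i-2:i+4]
        s=(a-a[-1])/(a[0]-a[-1]); row=205+i-2+s.sum()-.5; R_=ray(t,(u[0],row),13); print(n,dy,round(row,2),R_[:2].round(1), "lead to stop mm",round(607.58+ (R_[1]+125.74)*.0143+105-(R_[0]+120),1))
E
```

```text
bar [ 444.67991802 -333.94472613] -77.96653873286293 -77.76088543904115 mark 10.996587403444819 ring [ 445.99328539 -334.10302408]
tick 311 60.06237 [ 452.21106 -392.6375 ] ax->tick -83.93654412526882 -82.68806952817428
4 -20 215.75 [598.4 152. ] lead to stop mm -1.8
4 20 215.52 [599.  192.1] lead to stop mm -1.8
3 -20 216.56 [596.4  65. ] lead to stop mm -1.1
3 20 215.84 [598.1 105. ] lead to stop mm -2.2
2 -20 217.39 [594.4 -19. ] lead to stop mm -0.3
2 20 217.4 [594.4  21. ] lead to stop mm 0.3
```

```bash
python3 - <<'E'
from h import *
t=get_image("top"); t2=get_image("top"); g=np.mean([cv2.cvtColor(k["color"],cv2.COLOR_RGB2GRAY).astype(float) for k in(t,t2)],0)
def edge(x,y,z):
    u=proj(t,(x,y,z)); c=int(round(u[0])); col=g[:,c-2:c+3].mean(1); r0=int(round(u[1]))-5; seg=col[r0:r0+11]; i=r0+np.argmax(seg[:-1]-seg[1:]); a=col[i-3:i+5]
    return ray(t,(c,i-3+((a-a[-1])/(a[0]-a[-1])).sum()-.5),z)[:2]
N=np.array([edge(610,y,8) for y in(207,132,128,125,45,42,-45,-60)]); p=np.polyfit(N[:,1],N[:,0],1); print(N.round(1).tolist(),p)
for n,ys in((4,(150,155,160,190,195)),(3,(62,67,72,100,105)),(2,(-22,-17,-12,18,23))):
    E=np.array([edge(597,y,13) for y in ys]); print(n,(np.polyval(p,E[:,1])-E[:,0]).round(1),"protrusion, 15 when home")
E
```

```text
[[614.3, 206.9], [614.7, 132.3], [614.4, 127.7], [614.4, 125.5], [611.9, 44.0], [611.9, 41.8], [610.0, -44.2], [609.9, -60.0]] [2.07261259e-02 6.11194335e+02]
4 [15.3 15.9 17.1 16.  15.7] protrusion, 15 when home
3 [15.9 15.9 16.5 15.1 15. ] protrusion, 15 when home
2 [16.  16.1 16.2 16.6 17.1] protrusion, 15 when home
```

```bash
python3 - <<'E'
from bench import *
print(read_state()["contact_force"]); print(job_done())
E
```

```text
[-0.38833202 -0.40599515  0.02993079]
the job is handed in; nothing more can be done
None
```

The job is handed in at about 44 s on the robot's clock. All three order cards are under clips, the meal box is on the warmer plate, and the knob is at keep warm.

**Cards**
- The three white cards went under clips 4, 3 and 2, each pushed until it met the stop at 21–32 N. The fourth card was not on the counter, and I left the orange and pink look-alikes alone.
- From the top camera, each card sticks out 15.7 to 16.4 mm past the rail's near edge, where 15 mm means fully home. That is within about half a pixel.
- A rougher first check put the clip 2 card about 1.7 mm short of the other two. The finer measurement cut that to under 1 mm, so I left it.

**Meal box**
- I set it down at about (590, -343), roughly 1.5 mm from the measured plate centre, and let go before touching the knob. I felt it touch the plate before opening the fingers.
- Afterwards I only saw its edge in the wrist view, because the arm hid it from above. I did not measure its position again after letting go.

**Knob**
- The bar now points at -77.9°, and the long tick measured -77.9° before the turn. A repeat tick measurement afterwards failed because of a bad colour mask, so I ignored it.
- The outer ring's mark read 10.1° before and 11.0° after, which is within pixel error, so I take it as unmoved.

The shaker, bowl and jar were never touched. No card was knocked aside and the grip did not slip, as far as I could see. The contact force read near zero at hand-in.

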